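# Hang a display arm on the slotted earring stand

### The arm

A 6-joint arm with a two-finger parallel gripper is mounted at the origin on the work surface. World frame = base frame: x ahead of the robot, y to its left, z up, the work surface at z = 0. Lengths are in m, angles in rad, forces in N, time in s.
With the tool pointing down it reaches from about 0.425 to 0.95 m from the base axis. Payload 3.5 kg.
Tool frame: the origin (TCP) lies midway between the tips of the shut fingers; the grasp point (between the pads) lies 19 mm behind it; z points along the fingers, y is the direction in which the jaws open and shut (so a half turn about z gives the same grasp; the last joint's range is limited). The gripper opens to 85 mm and grips with 20 to 120 N. Pads are 22 mm wide; open, the fingers measure 114 mm over their backs; the gripper's body (76 mm by 85 mm) begins 54 mm behind the grasp point. The pads swing forward as they close: fully open they stand 13 mm farther back than shut.
Start: joints at [1.107, 0.286, 1.577, -0, 1.279, -0.15], TCP at [0.208, 0.642, 0.231] pointing down, gripper open.
Joint ranges: [-2.77, 2.77], [-0.9, 2.22], [0.21, 2.48], [-1.53, 4.67], [0.24, 2.81], [-2.84, 2.84]. Speed limits (rad/s): [2.79, 2.79, 3.14, 3.14, 3.14, 3.14].

### API

Orientations are given as a unit quaternion [x, y, z, w].
In Python, from plant import ctrl gives the robot as it stands. The module is installed in compiled form; this text tells all that it offers.
- The arm moves only by the tool play_rows, never from a script. Its argument "increments" is text: rows parted by semicolons, each of 4 numbers parted by spaces: the shift along the tool's x, y, z in m, then the turn about the tool's z in rad. In form: dx dy dz roll; .... A call has 1 to 5 rows; each row is the pose to reach, as a shift and turn from the pose commanded when the call began, along the tool's axes at that moment; what a row does not reach only later rows make up. A row lasts 1/8 s, in which the tool goes at most 62.5 mm and 10.7 degrees, less where a joint would pass 70% of its speed; a pose out of reach is approached as far as the arm can. A call with a gripper value outside its range is refused whole. "gripper" is the finger opening in m, from 0 to 0.0854, set as the call begins (left out, the last holds). The fingers move at their own pace and stop on an object; "newtons" is the grip in N (left out, the last holds). Time passes only in rows, so rows that repeat a pose let the fingers close. It gives the time, the measured TCP pose, the force and the opening at its end, in the units of the state.
- ctrl.get_state(): the state, without advancing time (a new reading comes with each control period).
- ctrl.read_camera(name): name is "scene" or "top" or "wrist"; returns the picture (384x512x3 uint8, red, green, blue); there is no depth.
- ctrl.camera_model(name): a dict with "fov_y" (degrees; the focal length in pixels is half the picture's height over the tangent of half this angle, whatever the lens; pixels are square), "cx", "cy" (the principal point, pixels), "dist_coeffs" ([k1, k2, p1, p2, k3] as OpenCV has them; the pictures are not rectified), "rvec" (rotation vector, rad) and "tvec" (3), from world to camera coordinates, as OpenCV has them. Camera axes: x right, y down, z forward; pixel columns grow to the right and rows downward; lengths in m; the calibration is good to about 2 mm. A picture is of the moment at which its call begins: read the wrist's pose just before it. camera_model takes no time and is no camera call; for the wrist camera it gives the pose at the moment of the call.
- ctrl.sign_off(): hands the job in, once; it reports no verdict.
The state is a dict: "time": time; "qpos": joint angles; "dq": joint speeds; "joint_efforts": joint torques, N m; "eef_pos": TCP position; "tcp_rot": TCP orientation; "contact_force": force on the tool from outside, world axes, zero at the start; "wrist_torque": the same for the moment, N m; "opening": opening from 0.0 (shut) to 1.0 (fully open).
Only numpy, scipy, OpenCV 4.12 (cv2) and the standard library are available. Lean on these libraries where they do the work, as an engineer would, in place of code of your own. Each camera call takes 0.05 s, during which the arm holds its last target.

### The job

Hang the long hanger arm on the slotted counter stand: put its two hook tabs into the free upper pair of slots, press its plate against the panel and push it down until the hooks are fully engaged, then let go so that it hangs level by itself. Leave the short hanger arm lying where it is.

Things in the scene. Friction and masses are not known exactly. Their poses are not given: they have to be found in the camera images.
- long_arm: Loose hanger arm, lies as it will hang. Wood bar 146 long (along x), 18 wide, 30 high; aluminium plate 80 wide, 70 high on its +x end, undersides level. Origin: bar's underside, 80 from plate's rear (+x) face, 70 from free end; grip here. From the rear face, at y=+-28, two hook tabs 14 wide point to +x: neck 60-65 above origin, 10 long, then a lip sloping to 20 out, 12.6 below the neck. mm.
- short_arm: The other loose hanger arm, same make, plate and tabs, but its wooden bar is only 91 mm long. Lies on the counter; it and the long arm may lie in either place. Not to be used. Origin on the bar's underside, 50 mm from the plate's rear face; x towards the tabs.
- stand: Fixed: wood base 160x180x18 mm, upright white panel 160 wide, 6 thick, top 290 high. Origin on the counter under the panel's front face, which faces -x; y across, z up. Two rows of two through slots, each 34 wide, 44 high, centred y=+-28. Lower row (lower edges 115 high) is taken by a fixed short arm with cards, 95 out in -x, plate top 125 high, bar top 85. Upper row (215 to 259 high) is free.
- upper_slots (a point): On the panel's front face, midway between the two upper slots, level with their lower edges (215 mm above the counter); axes as the stand's. Hung, the arm's axes match these, its necks rest on these edges with the lips down behind the panel, the plate's rear face is on the panel, and the arm's origin is 80 mm out in -x and 60 mm below this point.
Mind the look-alikes: they are no part of the job. Leave any blue look-alike of the long_arm alone.

How it is judged:
By the outcome, as a careful person would: the job done as asked, in the order asked, and still so for the second after the job is handed in, with the robot touching nothing.
It also fails if it takes over 38 s, if anything falls off the work surface, if the arm or the gripper's body presses on something with over 40 N, if the wrist force passes 120 N, or if a joint passes its speed limit or range.

## Working session

There is one attempt and no reset: what is moved stays moved. The work goes in short steps, Python scripts to look and compute and a tool call to move; the robot and the scene stay as the last step left them, time stands still between calls to the robot, and variables do not carry over. Pictures are saved under pics/ and viewed, and the job is handed in when it is done.

Besides the shell and the picture viewer there is one more tool, called after ">>>" as name(argument=value, ...), one argument or row to a line, values as JSON. play_rows: Moves the arm, as the interface text tells. Its arguments: {"type":"object","properties":{"increments":{"type":"string"},"gripper":{"type":"number"},"newtons":{"type":"number"}},"required":["increments"]}

```bash
mkdir -p pics; cat > h.py <<'E'
import numpy as np, cv2
from plant import ctrl
def cam(n):
    m=ctrl.camera_model(n); f=192/np.tan(np.radians(m["fov_y"])/2)
    K=np.array([[f,0,m["cx"]],[0,f,m["cy"]],[0,0,1.]])
    return K,np.array(m["dist_coeffs"],float),np.array(m["rvec"],float).reshape(3),np.array(m["tvec"],float).reshape(3)
def ray(c,uv):
    K,d,r,t=c; R=cv2.Rodrigues(r)[0]
    p=cv2.undistortPoints(np.array(uv,float).reshape(-1,1,2),K,d).reshape(-1,2)
    D=np.c_[p,np.ones(len(p))]@R
    return -R.T@t,D
def plane(c,uv,z):
    o,D=ray(c,uv); return o+D*((z-o[2])/D[:,2])[:,None]
def proj(c,P):
    K,d,r,t=c; return cv2.projectPoints(np.array(P,float).reshape(-1,1,3),r,t,K,d)[0].reshape(-1,2)
def shot(n,name,crop=None,s=1):
    im=ctrl.read_camera(n)
    save(im,name,crop,s); return im
def save(im,name,crop=None,s=1):
    o=im[:,:,::-1]
    if crop: o=o[crop[1]:crop[3],crop[0]:crop[2]]
    cv2.imwrite("pics/"+name,cv2.resize(o,None,fx=s,fy=s,interpolation=cv2.INTER_CUBIC))
E
python3 - <<'E'
from h import *
s=ctrl.get_state(); print(s)
for n in("scene","top","wrist"):
    c=cam(n); im=shot(n,n+"0.png",None,1.5); np.save(n+"0.npy",im); print(n,c, ray(c,[[256,192]]))
E
```

```text
{'time': 0.0, 'qpos': array([ 1.10697684e+00,  2.87184685e-01,  1.57819647e+00, -1.46052605e-05,
        1.27862522e+00, -1.50005985e-01]), 'dq': array([-0.00019591,  0.00041569, -0.00029788, -0.00069643,  0.00101182,
       -0.000273  ]), 'joint_efforts': array([ 1.37955474e-03, -4.05973899e+01, -2.92634636e+01, -4.93456344e-05,
        5.67076262e-03, -1.10504467e-05]), 'eef_pos': array([0.20803939, 0.64143399, 0.22992397]), 'tcp_rot': array([ 1.56261509e-01,  9.87714981e-01, -1.15257653e-03, -3.57949116e-04]), 'contact_force': array([-0.07754211, -0.34235812,  0.31765691]), 'wrist_torque': array([ 0.01235668, -0.04293902, -0.04535371]), 'opening': 0.9998613279415772}
scene (array([[361.53069975,   0.        , 257.30835756],
       [  0.        , 361.53069975, 187.7908411 ],
       [  0.        ,   0.        ,   1.        ]]), array([-0.03429806,  0.        ,  0.        ,  0.        ,  0.        ]), array([ 1.20741726,  2.43900377, -0.88030299]), array([ 0.28032344, -0.11656791,  1.16129605])) (array([0.81434047, 0.29388524, 0.8314198 ]), array([[-0.48196479, -0.39482943, -0.782284
[... 163 characters left out ...]
]), array([-0.12128932,  0.        ,  0.        ,  0.        ,  0.        ]), array([ 2.14852802, -2.1253316 ,  0.2097661 ]), array([-0.07992793,  0.43491939,  1.24131014])) (array([ 0.20976101, -0.05286209,  1.29984619]), array([[ 0.17348437, -0.02433551, -0.98456462]]))
wrist (array([[293.60666842,   0.        , 254.24698302],
       [  0.        , 293.60666842, 193.96473992],
       [  0.        ,   0.        ,   1.        ]]), array([-0.04853778,  0.        ,  0.        ,  0.        ,  0.        ]), array([-2.33273059, -1.69748202, -0.25593747]), array([-0.67274814, -0.03864375,  0.37920966])) (array([0.13511028, 0.66420208, 0.37210775]), array([[ 0.27829526, -0.0859092 , -0.95668793]]))
```

View pics/scene0.png

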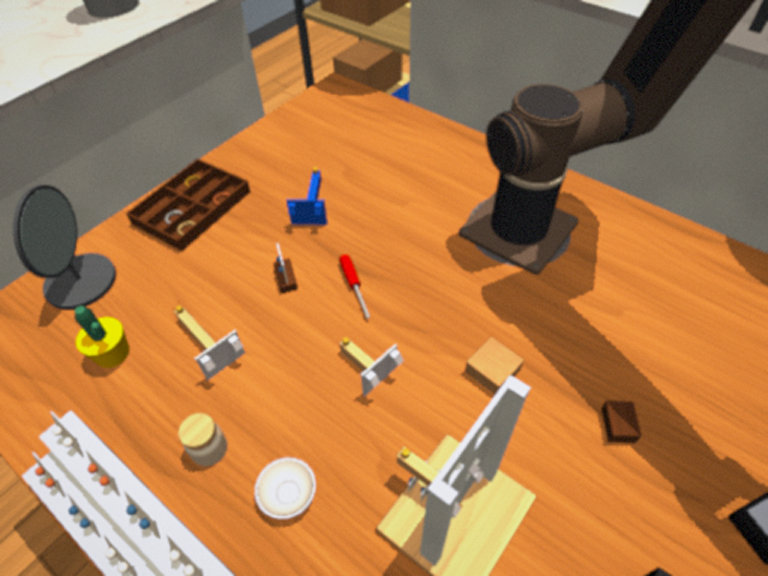

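View pics/top0.png

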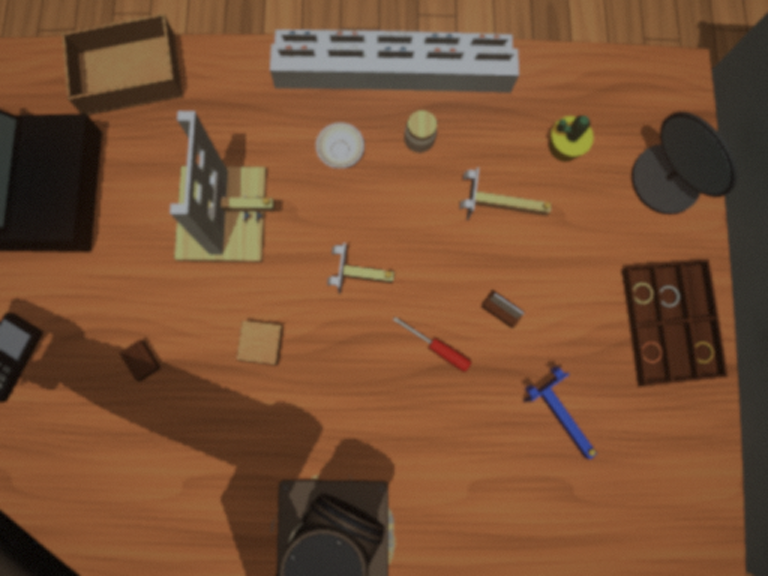

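View pics/wrist0.png

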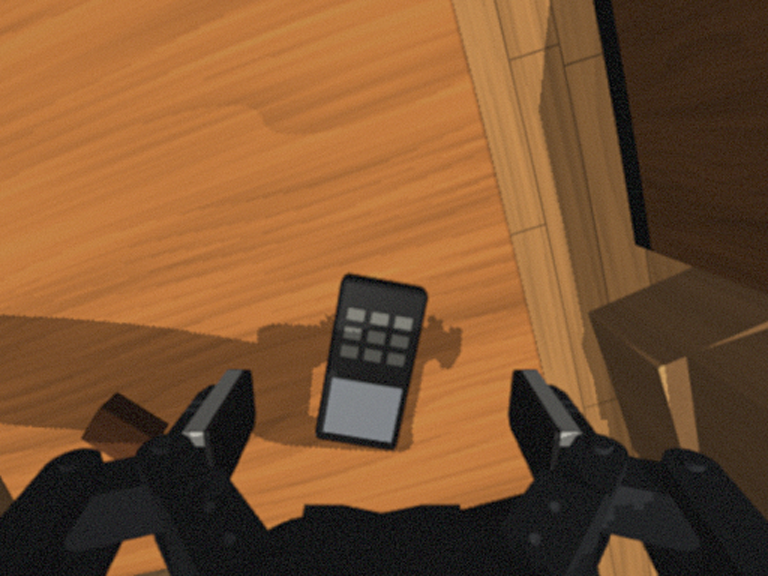

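The scene view shows two loose wooden arms at about (215,340) and (372,362), one fixed on the stand at (415,465), and a blue one at (310,200). In the top picture they are at (508,203), (365,273), (248,204) and (565,415) in the 1.5x pixels. I'll measure both loose bars next.

```bash
python3 - <<'E'
from h import *
im=np.load("top0.npy"); save(im,"t1.png",(205,100,385,210),4.4); save(im,"t2.png",(105,60,205,190),4.5)
c=cam("top")
hsv=cv2.cvtColor(im,cv2.COLOR_RGB2HSV)
for n,x0,y0,x1,y1 in(("A",317,120,375,150),("B",228,170,270,195)):
    m=np.zeros(im.shape[:2],np.uint8)
    sub=hsv[y0:y1,x0:x1]; m[y0:y1,x0:x1]=((sub[...,0]>20)&(sub[...,0]<35)&(sub[...,1]>60)&(sub[...,2]>110))*255
    k=cv2.findContours(m,0,2)[0]; k=max(k,key=cv2.contourArea)
    r=cv2.minAreaRect(k); b=cv2.boxPoints(r); print(n,r,cv2.contourArea(k)); P=plane(c,b,.03); print(P.round(4)); print(np.linalg.norm(np.diff(P,axis=0),axis=1))
E
```

```text
A ((341.6014099121094, 134.35812377929688), (49.33616638183594, 6.134528160095215), 8.972625732421875) 235.0
[[ 0.5989 -0.2502  0.03  ]
 [ 0.6164 -0.2532  0.03  ]
 [ 0.597  -0.3889  0.03  ]
 [ 0.5796 -0.3855  0.03  ]]
[0.01772487 0.13710199 0.0178017 ]
B ((244.93997192382812, 181.9199981689453), (32.951175689697266, 6.646804332733154), 8.13010311126709) 173.5
[[ 0.4574 -0.0094  0.03  ]
 [ 0.4755 -0.0116  0.03  ]
 [ 0.4638 -0.0994  0.03  ]
 [ 0.4458 -0.097   0.03  ]]
[0.01818234 0.08855525 0.01816845]
```

View pics/t1.png

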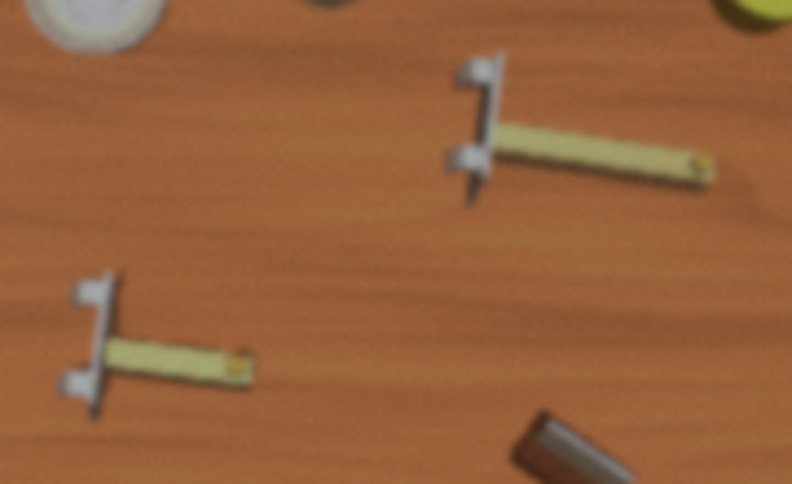

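View pics/t2.png

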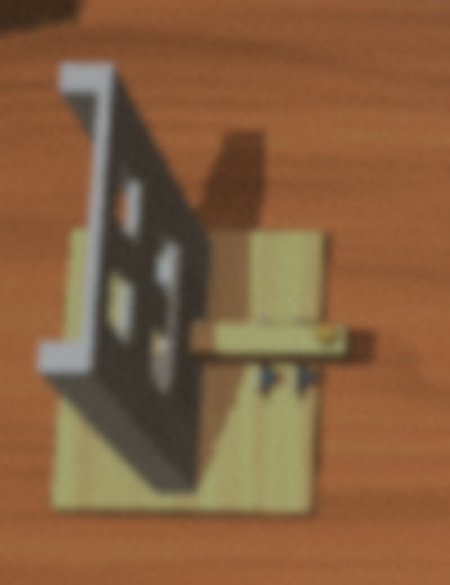

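The bar at (342,134) in raw top pixels measures 137 mm plus what the plate hides, so it is the long arm. The bar at (245,182) measures 89 mm, so it is the short arm. Next I'll measure the stand's base and its top edge.

```bash
python3 - <<'E'
from h import *
im=np.load("top0.npy");c=cam("top"); cs=cam("scene"); sc=np.load("scene0.npy")
save(sc,"s2.png",(245,245,365,384),4.3)
save(im,"t3.png",(105,60,185,125),9)
o=np.array([105,60])
B=np.array([[70,230],[328,230],[312,512],[52,508]])/4.5+o-.5+.5/4.5
P=plane(c,B,.018); print("base",P.round(4), np.linalg.norm(P-np.roll(P,1,0),axis=1))
E
```

```text
base [[0.6622 0.2982 0.018 ]
 [0.6633 0.1365 0.018 ]
 [0.4842 0.1389 0.018 ]
 [0.4849 0.2978 0.018 ]] [0.17734883 0.16170893 0.17912269 0.15884851]
```

View pics/t3.png

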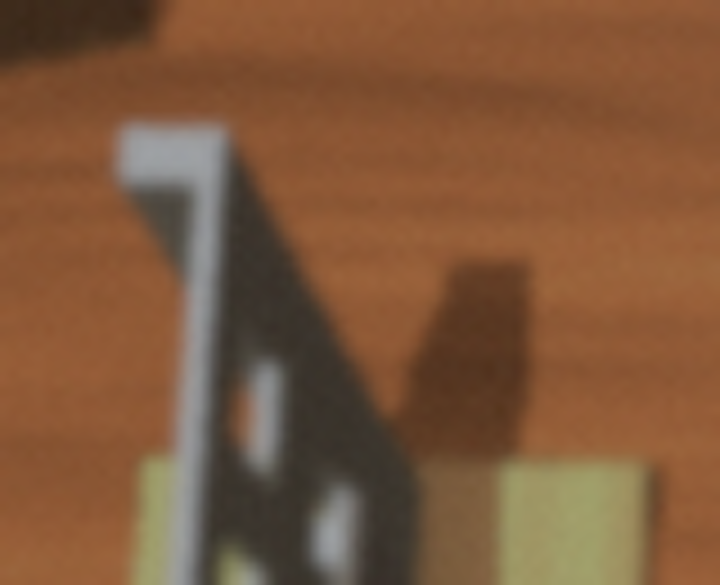

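View pics/s2.png

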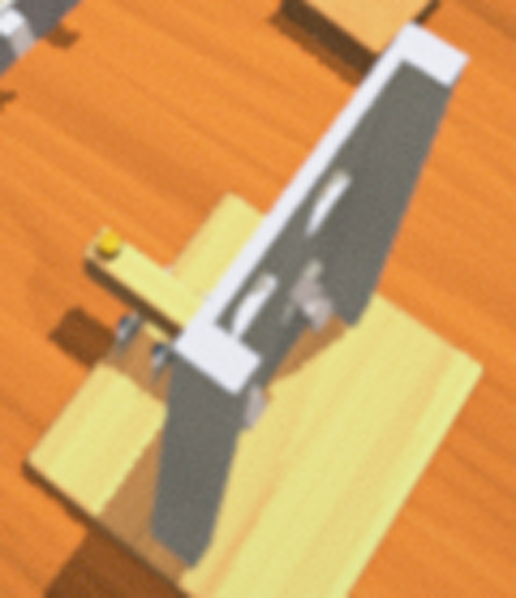

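```bash
python3 - <<'E'
from h import *
c=cam("top"); cs=cam("scene")
T=np.array([np.array([231,124])/9+[105,60]-.5, np.array([90,374])/4.5+[105,60]-.5])
S=np.array([[410,22],[174,346]])/4.3+[245,245]-.5
a=plane(c,T,.29); b=plane(cs,S,.29); print(a,b)
for q in(a,b):
    d=q[0]-q[1]; print(np.linalg.norm(d),"yaw of stand x",np.degrees(np.arctan2(d[0],-d[1])), q.mean(0))
# triangulate
o1,D1=ray(c,T);o2,D2=ray(cs,S)
for i in range(2):
    A=np.c_[D1[i],-D2[i]];s=np.linalg.lstsq(A,o2-o1,rcond=None)[0];print(o1+s[0]*D1[i],o2+s[1]*D2[i])
# base corners
E
```

```text
[[0.65518519 0.20726839 0.29      ]
 [0.49321864 0.20924789 0.29      ]] [[0.49405885 0.21060221 0.29      ]
 [0.65371427 0.20914841 0.29      ]]
0.1619786510515981 yaw of stand x 89.29978534919333 [0.57420192 0.20825814 0.29      ]
0.15966203726993752 yaw of stand x -90.52171210450233 [0.57388656 0.20987531 0.29      ]
[0.59742093 0.1735337  0.42096061] [0.57433569 0.23147664 0.42570391]
[0.54398232 0.25618847 0.1091493 ] [0.59876824 0.18016215 0.1047944 ]
```

The panel's top edge reads (0.574, 0.209) from the top view and (0.574, 0.210) from the scene view, with widths of 162 and 160 mm against the stated 160.

Candidates, in raw top pixels:
- Long wood arm (342,134): 137+ mm bar, this is the one to use.
- Short wood arm (245,182): 89 mm bar.
- Fixed arm on the stand (165,136).
- Blue look-alike (377,277).

Crop t1 confirms the choice: the long bar is at the upper right.

```bash
cat >> h.py <<'E'
from scipy.spatial.transform import Rotation as Ro
def go(p,yawdeg=None):
    "p TCP world target; yawdeg world direction of tool y (mod 180)"
    s=ctrl.get_state(); R=Ro.from_quat(s["tcp_rot"]).as_matrix()
    d=R.T@(np.array(p)-s["eef_pos"]); y=np.degrees(np.arctan2(R[1,1],R[0,1])); roll=0
    if yawdeg is not None:
        roll=-np.radians((yawdeg-y+90)%180-90)
    print("t %.2f tcp %s yaw_y %.2f q6 %.2f -> %s roll %.3f"%(s["time"],s["eef_pos"].round(4),y,s["qpos"][5],d.round(4),roll))
E
python3 - <<'E'
from h import *
go([.45,.40,.40],72-40)
go([.6,.1,.40],-8)
go([.585,-.30,.30],-8)
E
```

```text
t 0.15 tcp [0.2081 0.6416 0.2302] yaw_y 72.02 q6 -0.15 -> [-0.3046 -0.1554 -0.1696] roll 0.699
t 0.15 tcp [0.2081 0.6416 0.2302] yaw_y 72.02 q6 -0.15 -> [-0.5399 -0.3945 -0.1692] roll 1.397
t 0.15 tcp [0.2081 0.6416 0.2302] yaw_y 72.02 q6 -0.15 -> [-0.6491 -0.7794 -0.0685] roll 1.397
```

>>> play_rows(
  increments="-0.02 -0.01 -0.06 0.05; -0.06 -0.03 -0.12 0.2; -0.11 -0.05 -0.17 0.35; -0.16 -0.08 -0.17 0.5; -0.21 -0.11 -0.17 0.65",
)

```text
time: 0.78
eef_pos: [0.3683, 0.4795, 0.4027]
tcp_rot: [0.465, 0.885, 0.002, 0.001]
contact_force: [0.6, 0.2, -0.6]
opening: 1.002
```

```bash
python3 - <<'E'
from h import *
go([.45,.40,.40],32)
go([.6,.1,.40],-8)
go([.585,-.30,.30],-8)
E
```

```text
t 0.78 tcp [0.3683 0.4795 0.4027] yaw_y 34.55 q6 0.15 -> [-0.1119  0.0222  0.0028] roll 0.044
t 0.78 tcp [0.3683 0.4795 0.4027] yaw_y 34.55 q6 0.15 -> [-0.444  -0.0243  0.0025] roll 0.743
t 0.78 tcp [0.3683 0.4795 0.4027] yaw_y 34.55 q6 0.15 -> [-0.765  -0.2638  0.1016] roll 0.743
```

>>> play_rows(
  increments="-0.06 0.01 0 0.12; -0.12 0.01 0 0.26; -0.18 0.01 0 0.4; -0.24 0 0 0.54; -0.3 -0.01 0 0.66",
)

```text
time: 1.4
eef_pos: [0.5305, 0.2266, 0.4004]
tcp_rot: [0.727, 0.687, -0.0, -0.0]
contact_force: [0.1, 0.9, -0.6]
opening: 0.999
```

```bash
python3 - <<'E'
from h import *
go([.6,.1,.40],-8)
go([.585,-.27,.28],-8)
E
```

```text
t 1.40 tcp [0.5305 0.2266 0.4004] yaw_y -3.26 q6 0.28 -> [-0.1224  0.0766  0.0003] roll 0.083
t 1.40 tcp [0.5305 0.2266 0.4004] yaw_y -3.26 q6 0.28 -> [-0.4926  0.0827  0.1204] roll 0.083
```

>>> play_rows(
  increments="-0.06 0.03 0 0.03; -0.12 0.06 0 0.06; -0.18 0.08 0 0.08; -0.24 0.08 0.02 0.083; -0.3 0.083 0.04 0.083",
)

```text
time: 2.02
eef_pos: [0.597, -0.0676, 0.3636]
tcp_rot: [0.754, 0.657, 0.0, 0.0]
contact_force: [1.2, -0.4, 0.5]
opening: 0.998
```

>>> play_rows(
  increments="-0.06 0.0 0.02 0; -0.12 0 0.04 0; -0.17 0 0.06 0; -0.192 0 0.08 0; -0.192 0 0.08 0",
)

```text
time: 2.65
eef_pos: [0.5698, -0.256, 0.281]
tcp_rot: [0.754, 0.657, -0.0, -0.003]
contact_force: [1.7, -0.3, 0.9]
opening: 1.0
```

```bash
python3 - <<'E'
from h import *
c=cam("wrist"); s=ctrl.get_state(); print(s["time"],s["eef_pos"],s["tcp_rot"],s["qpos"],s["contact_force"])
im=shot("wrist","w1.png",None,1.5); np.save("w1.npy",im)
print(proj(c,[[.588,-.387,.03],[.6077,-.2517,.03],[.598,-.318,.03]])*1.5)
E
```

```text
2.65 [ 0.56979018 -0.25604887  0.28103018] [ 7.54218238e-01  6.56617972e-01 -4.97439129e-04 -2.72781755e-03] [-5.84767334e-01  1.46066194e-01  1.65053806e+00  5.06944857e-04
  1.35051193e+00 -4.46741515e-01] [ 1.74929093 -0.2548112   0.91390437]
[[419.36707005 368.50981764]
 [424.37992154 230.94547043]
 [421.79991513 301.73814757]]
```

View pics/w1.png

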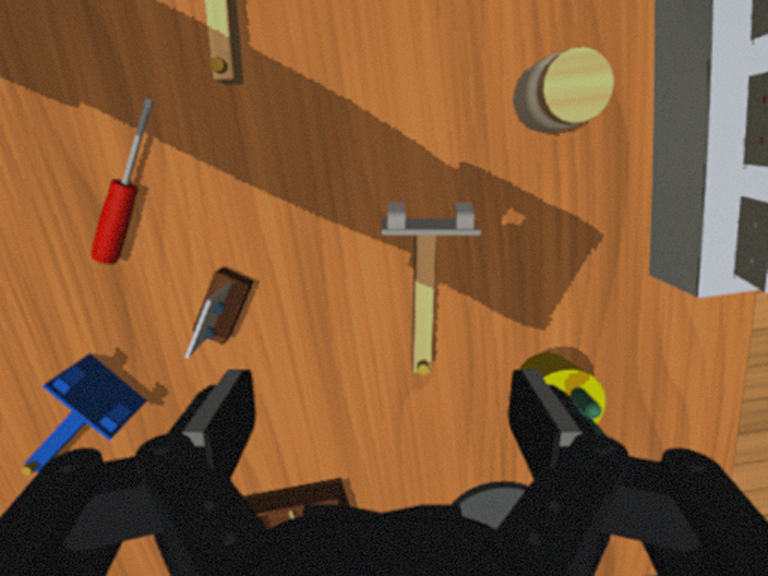

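```bash
python3 - <<'E'
from h import *
im=np.load("w1.npy"); save(im,"w1c.png",(240,120,340,260),4.2); c=cam("wrist"); print(ray(c,[[256,192]])[0])
E
```

```text
[ 0.58062043 -0.18117168  0.42501719]
```

View pics/w1c.png

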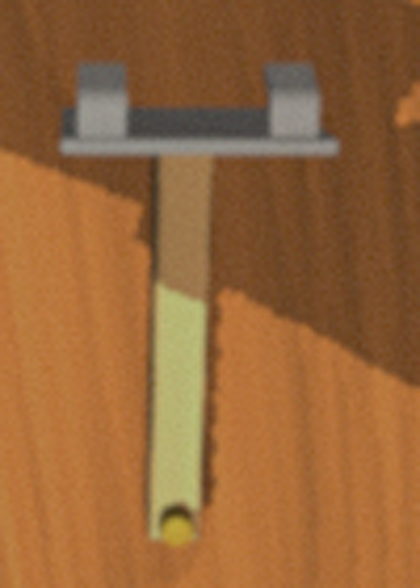

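```bash
python3 - <<'E'
from h import *
c=cam("wrist"); f=lambda a:np.array(a)/4.2+[240,120]-.5
p=plane(c,f([[61,137],[338,137],[61,154],[338,154]]),.07); print(p.round(4),np.linalg.norm(p[1]-p[0]),p[:2].mean(0)-p[2:].mean(0))
d=p[1]-p[0]; print("x yaw from plate",np.degrees(np.arctan2(d[1],d[0]))+90)
b=plane(c,f([[150,537],[197,539],[158,160],[212,160]]),.03); print(b.round(4)); d=b[2:].mean(0)-b[:2].mean(0); yw=np.arctan2(d[1],d[0]); print("bar yaw",np.degrees(yw),np.linalg.norm(d),np.linalg.norm(b[1]-b[0]))
u=np.array([np.cos(yw),np.sin(yw)])
print("origin from rear",p[:2].mean(0)[:2]-.08*u,"from end",b[:2].mean(0)[:2]+.07*u)
E
```

```text
[[ 0.5719 -0.2374  0.07  ]
 [ 0.6514 -0.2481  0.07  ]
 [ 0.5713 -0.2423  0.07  ]
 [ 0.651  -0.253   0.07  ]] 0.08018378886581665 [0.00051519 0.00493326 0.        ]
x yaw from plate 82.33319803861
[[ 0.583  -0.3894  0.03  ]
 [ 0.5995 -0.3924  0.03  ]
 [ 0.601  -0.2553  0.03  ]
 [ 0.6183 -0.2576  0.03  ]]
bar yaw 82.2051925615896 0.13569059000561157 0.016792865030083926
origin from rear [ 0.60082061 -0.32196873] from end [ 0.60076354 -0.32155489]
```

```bash
python3 - <<'E'
from h import *
go([.6008,-.3217,.12],-7.75)
go([.6008,-.3217,.006],-7.75)
E
```

```text
t 2.70 tcp [ 0.5707 -0.2552  0.2828] yaw_y -7.82 q6 -0.45 -> [-0.0621  0.0392  0.1626] roll -0.001
t 2.70 tcp [ 0.5707 -0.2552  0.2828] yaw_y -7.82 q6 -0.45 -> [-0.0623  0.0395  0.2766] roll -0.001
```

>>> play_rows(
  increments="-0.03 0.02 0.04 0; -0.062 0.039 0.08 0; -0.062 0.039 0.13 0; -0.062 0.039 0.163 0; -0.062 0.039 0.163 0",
)

```text
time: 3.32
eef_pos: [0.6007, -0.3195, 0.1184]
tcp_rot: [0.753, 0.658, -0.0, -0.003]
contact_force: [-0.1, 0.1, 1.0]
opening: 1.003
```

>>> play_rows(
  increments="0 0 0 0; 0 0 0 0",
)

```text
time: 3.58
eef_pos: [0.603, -0.323, 0.1246]
tcp_rot: [0.753, 0.658, 0.001, 0.003]
contact_force: [-0.6, -0.6, 0.2]
opening: 0.999
```

```bash
python3 - <<'E'
from h import *
go([.6008,-.3217,.006],-7.75)
shot("wrist","w2.png",None,1.5)
go([.6008,-.3217,.006],-7.75)
E
```

```text
t 3.58 tcp [ 0.603  -0.323   0.1246] yaw_y -7.74 q6 -0.50 -> [ 0.0013 -0.0029  0.1186] roll 0.000
t 3.62 tcp [ 0.6027 -0.323   0.1242] yaw_y -7.76 q6 -0.50 -> [ 0.0013 -0.0025  0.1182] roll -0.000
```

View pics/w2.png

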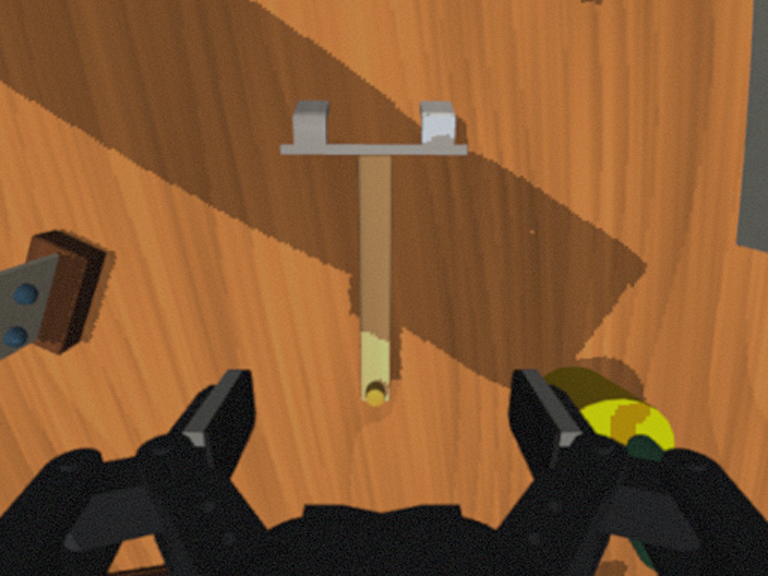

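```bash
python3 - <<'E'
from h import *
c=cam("top"); im=np.load("top0.npy"); hsv=cv2.cvtColor(im,cv2.COLOR_RGB2HSV)
m=((hsv[...,0]>24)&(hsv[...,0]<36)&(hsv[...,1]>190)&(hsv[...,2]>90)).astype(np.uint8)
m[:, :350]=0
k=max(cv2.findContours(m,0,2)[0],key=cv2.contourArea).reshape(-1,2); print(len(k),k.min(0),k.max(0))
for z in(0,.03,.06): P=plane(c,k,z); print(z,P.min(0),P.max(0))
sc=np.load("scene0.npy"); cs=cam("scene")
print(plane(cs,np.array([[80,340],[125,345],[105,366],[103,325]])/1.5,.0),plane(cs,np.array([[80,340],[125,345],[105,366],[103,325]])/1.5,.05))
E
```

```text
Traceback (most recent call last):
ValueError: max() iterable argument is empty
```

```bash
python3 - <<'E'
from h import *
c=cam("top"); im=np.load("top0.npy")
for z in(0,.03,.06): print(z,plane(c,np.array([[551,137],[593,137],[571,118],[571,160]])/1.5,z).round(3))
cs=cam("scene")
print(plane(cs,np.array([[80,340],[125,345],[105,366],[103,320]])/1.5,.05).round(3))
go([.6008,-.3217,.006],-7.75)
E
```

```text
0 [[ 0.739 -0.405  0.   ]
 [ 0.741 -0.488  0.   ]
 [ 0.779 -0.447  0.   ]
 [ 0.693 -0.442  0.   ]]
0.03 [[ 0.726 -0.397  0.03 ]
 [ 0.729 -0.478  0.03 ]
 [ 0.766 -0.438  0.03 ]
 [ 0.682 -0.433  0.03 ]]
0.06 [[ 0.714 -0.389  0.06 ]
 [ 0.717 -0.468  0.06 ]
 [ 0.753 -0.428  0.06 ]
 [ 0.67  -0.424  0.06 ]]
[[ 0.744 -0.455  0.05 ]
 [ 0.701 -0.382  0.05 ]
 [ 0.748 -0.373  0.05 ]
 [ 0.694 -0.459  0.05 ]]
t 3.62 tcp [ 0.6027 -0.323   0.1242] yaw_y -7.76 q6 -0.50 -> [ 0.0013 -0.0025  0.1182] roll -0.000
```

>>> play_rows(
  increments="0.001 -0.002 0.04 0; 0.001 -0.002 0.08 0; 0.001 -0.002 0.1 0; 0.001 -0.002 0.1 0; 0.001 -0.002 0.1 0",
  gripper=0.065,
)

```text
time: 4.25
eef_pos: [0.6007, -0.3223, 0.0233]
tcp_rot: [0.754, 0.657, 0.0, 0.002]
contact_force: [1.2, -1.2, 0.9]
opening: 0.76
```

```bash
python3 - <<'E'
from h import *
go([.6008,-.3217,.006],-7.75)
E
```

```text
t 4.25 tcp [ 0.6007 -0.3223  0.0233] yaw_y -7.79 q6 -0.50 -> [ 0.0006 -0.0001  0.0173] roll -0.001
```

>>> play_rows(
  increments="0 0 0.01 0; 0 0 0.016 0; 0 0 0.016 0",
)

```text
time: 4.62
eef_pos: [0.5989, -0.3209, 0.0043]
tcp_rot: [0.754, 0.657, -0.0, -0.001]
contact_force: [-0.2, 0.7, -0.8]
opening: 0.759
```

>>> play_rows(
  increments="0 0 0 0; 0 0 0 0; 0 0 0 0; 0 0 0 0; 0 0 0 0",
  gripper=0.0,
  newtons=90,
)

```text
time: 5.25
eef_pos: [0.5998, -0.3216, 0.0057]
tcp_rot: [0.753, 0.657, 0.0, 0.001]
contact_force: [0.6, -0.7, 2.0]
opening: 0.193
```

```bash
python3 - <<'E'
from h import *
s=ctrl.get_state(); print(s["eef_pos"],s["contact_force"],s["opening"],s["tcp_rot"])
shot("wrist","w3.png",None,1.5)
E
```

```text
[ 0.59979252 -0.32156995  0.0056586 ] [ 0.63046932 -0.72947402  1.98943495] 0.19268969573905104 [7.53497008e-01 6.57451082e-01 1.17693861e-04 5.64597106e-04]
```

View pics/w3.png

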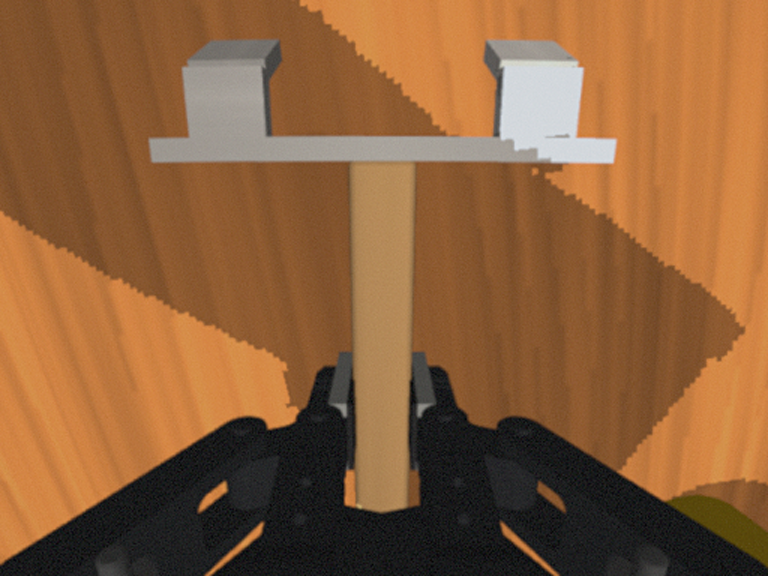

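The bar is gripped: the opening reads 16 mm, and the plate is centred and square in the wrist view, spanning (150..616,150). Now I'll lift.

>>> play_rows(
  increments="0 0 -0.01 0; 0 0 -0.03 0; 0 0 -0.06 0; 0 0 -0.1 0; 0 0 -0.14 0",
  newtons=110,
)

```text
time: 5.92
eef_pos: [0.5992, -0.3211, 0.1473]
tcp_rot: [0.753, 0.657, -0.0, 0.0]
contact_force: [-0.3, -0.2, -0.3]
opening: 0.187
```

>>> play_rows(
  increments="0 0 -0.06 0; 0 0 -0.06 0; 0 0 -0.06 0; 0 0 -0.06 0",
)

```text
time: 6.42
eef_pos: [0.5983, -0.3205, 0.2028]
tcp_rot: [0.754, 0.657, -0.0, -0.002]
contact_force: [-0.5, 1.1, -0.7]
opening: 0.185
```

```bash
python3 - <<'E'
from h import *
go([.573,-.07,.20],-.6)
shot("wrist","w4.png",None,1.5)
print(ctrl.get_state()["contact_force"],ctrl.get_state()["wrist_torque"])
E
```

```text
t 6.42 tcp [ 0.5983 -0.3205  0.2028] yaw_y -7.79 q6 -0.50 -> [ 0.2447 -0.059   0.0035] roll -0.126
[-0.33538206 -0.19089075 -1.26210011] [-0.04218391 -0.00027897  0.00328411]
```

View pics/w4.png

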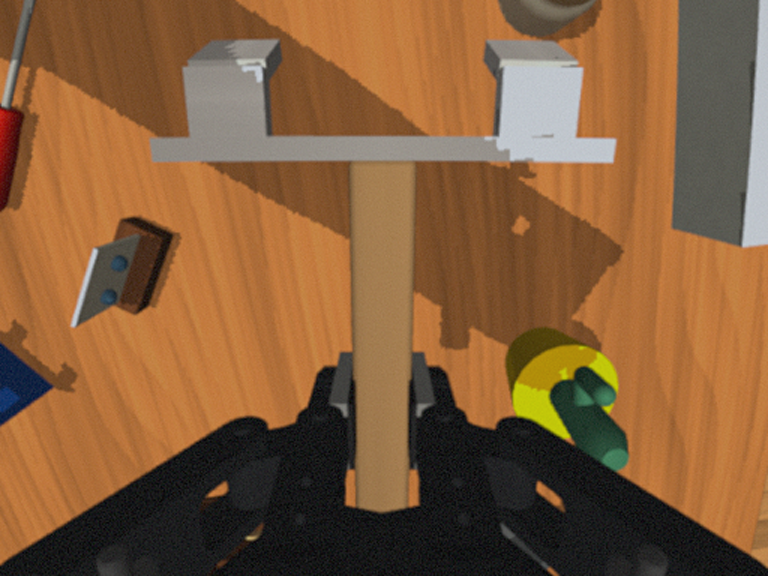

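>>> play_rows(
  increments="0.03 -0.007 0 0; 0.08 -0.02 0 -0.03; 0.13 -0.03 0 -0.06; 0.18 -0.043 0 -0.09; 0.23 -0.055 0 -0.126",
)

```text
time: 7.1
eef_pos: [0.575, -0.0842, 0.2035]
tcp_rot: [0.71, 0.704, -0.001, -0.001]
contact_force: [-0.6, 0.6, -1.3]
opening: 0.187
```

>>> play_rows(
  increments="0.04 0 0 0; 0.07 0 0 0; 0.09 0 0 0; 0.1 0 0 0; 0.1 0 0 0",
)

```text
time: 7.72
eef_pos: [0.5771, 0.014, 0.2047]
tcp_rot: [0.71, 0.704, -0.0, -0.0]
contact_force: [-0.4, 0.0, -1.4]
opening: 0.187
```

>>> play_rows(
  increments="0 0 0 0; 0 0 0 0; 0 0 0 0",
)

```text
time: 8.1
eef_pos: [0.5771, 0.0134, 0.2051]
tcp_rot: [0.711, 0.703, -0.0, 0.0]
contact_force: [0.3, 0.9, -2.2]
opening: 0.183
```

```bash
python3 - <<'E'
from h import *
go([.573,.069,.181],-.6)
c=cam("wrist");w=shot("wrist","w5.png",None,1.5); go([.573,.069,.181],-.6)
np.save("w5.npy",w)
s=shot("scene","s5.png",None,1.5);np.save("s5.npy",s); t=shot("top","t5.png",(80,40,300,205),3.6);np.save("t5.npy",t)
E
```

```text
t 8.10 tcp [0.5771 0.0134 0.2051] yaw_y -0.62 q6 -0.14 -> [ 0.0555 -0.0047  0.0241] roll -0.000
t 8.15 tcp [0.5771 0.0136 0.2051] yaw_y -0.62 q6 -0.14 -> [ 0.0554 -0.0047  0.0241] roll -0.000
```

View pics/w5.png

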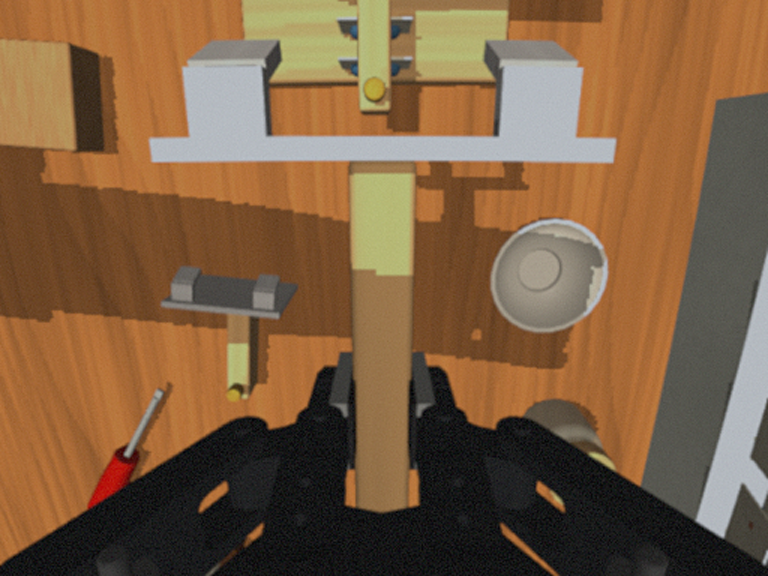

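View pics/s5.png

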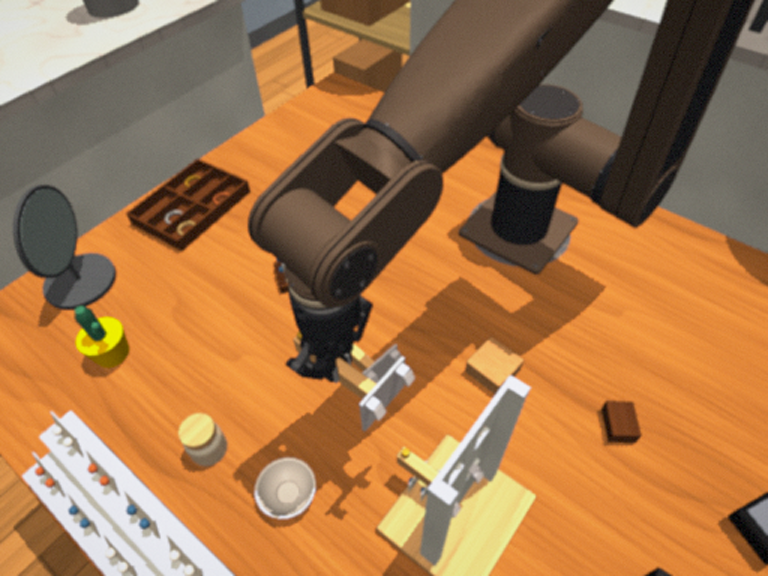

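View pics/t5.png

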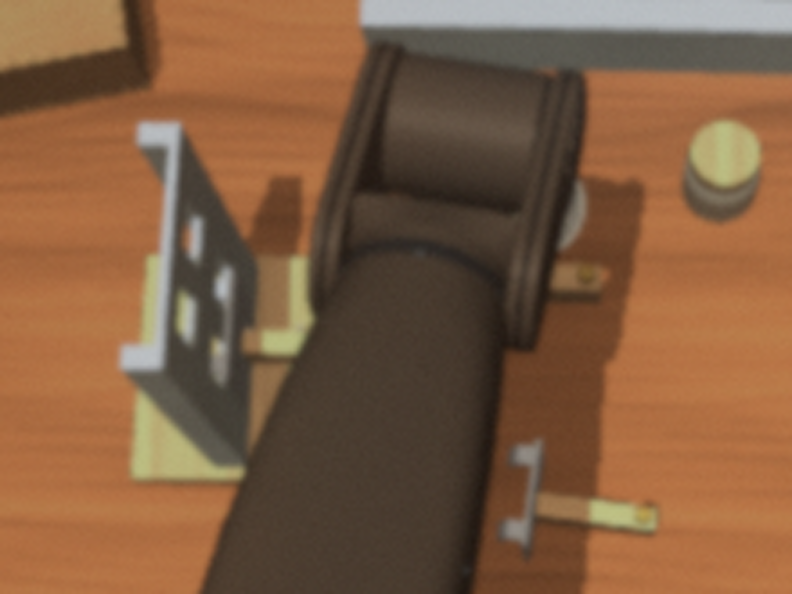

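```bash
python3 - <<'E'
from h import *
c=cam("wrist")
p=plane(c,np.array([[359,106],[390,109],[359.5,5],[391,5]])/1.5,.085); print(p.round(4)); 
b=plane(c,np.array([[246,78],[508,84]])/1.5,.018); print(b.round(4))
# our plate: rear corners in hand
print(proj(c,[[.5755,.0934,.23]]))
q=plane(c,np.array([[151,137],[615,137]])/1.5,ctrl.get_state()["eef_pos"][2]-.0057+.07); print(q,q.mean(0),np.degrees(np.arctan2(*(q[1]-q[0])[[1,0]])))
s=ctrl.get_state();print(s["eef_pos"])
E
```

```text
[[0.565  0.1148 0.085 ]
 [0.5823 0.113  0.085 ]
 [0.5664 0.1653 0.085 ]
 [0.583  0.1651 0.085 ]]
[[0.4843 0.141  0.018 ]
 [0.6653 0.1353 0.018 ]]
[[249.65030483  90.27486912]]
[[0.53810591 0.09231558 0.26940076]
 [0.61691018 0.091571   0.26940076]] [0.57750804 0.09194329 0.26940076] -0.5413388203746484
[0.57708069 0.01379005 0.20510076]
```

>>> play_rows(
  increments="0.03 -0.002 0.012 0; 0.05 -0.003 0.024 0.003; 0.055 -0.003 0.024 0.003; 0.055 -0.003 0.024 0.003; 0.055 -0.003 0.024 0.003",
)

```text
time: 8.88
eef_pos: [0.5752, 0.0684, 0.1819]
tcp_rot: [0.712, 0.702, 0.0, 0.001]
contact_force: [0.0, -0.4, -1.2]
opening: 0.186
```

>>> play_rows(
  increments="0 0 0 0; 0 0 0 0",
)

```text
time: 9.12
eef_pos: [0.5748, 0.0686, 0.1813]
tcp_rot: [0.712, 0.702, 0.0, 0.0]
contact_force: [0.2, -0.0, -1.7]
opening: 0.188
```

```bash
python3 - <<'E'
from h import *
go([.574,.129,.181],-.8)
s=ctrl.get_state(); print(s["contact_force"],s["wrist_torque"])
w=shot("wrist","w6.png",None,1.5); s=shot("scene","s6.png",(200,190,380,384),3)
E
```

```text
t 9.12 tcp [0.5748 0.0686 0.1813] yaw_y -0.78 q6 -0.04 -> [ 0.0604 -0.0016  0.0003] roll 0.000
[ 0.23237779 -0.04514955 -1.73590159] [-0.0028291  -0.00694177 -0.00921627]
```

View pics/w6.png

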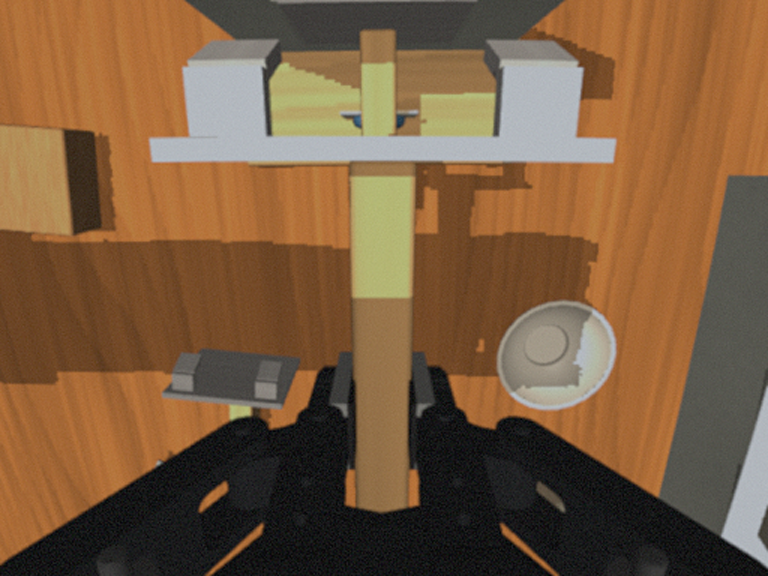

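View pics/s6.png

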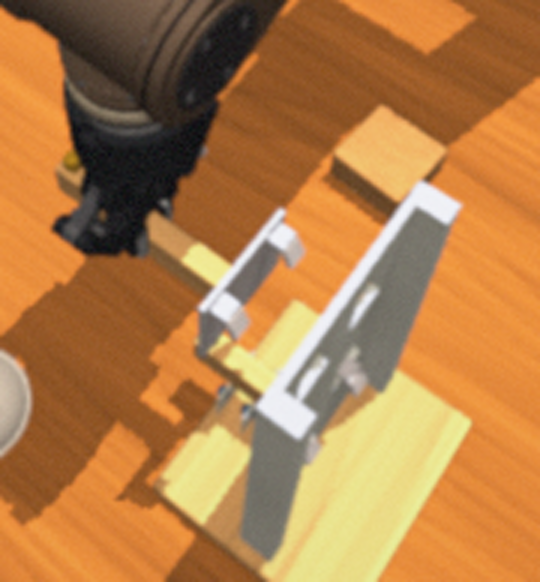

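Aligned. Inserting stepwise while watching the force.

>>> play_rows(
  increments="0.02 -0.001 0 0; 0.035 -0.001 0 0; 0.042 -0.001 0 0; 0.047 -0.001 0 0; 0.052 -0.001 0 0",
)

```text
time: 9.85
eef_pos: [0.5743, 0.1214, 0.1811]
tcp_rot: [0.712, 0.703, -0.0, 0.0]
contact_force: [0.5, 0.2, -0.5]
opening: 0.188
```

```bash
python3 - <<'E'
from h import *
go([.574,.129,.181],-.8)
s=ctrl.get_state(); print(s["contact_force"],s["wrist_torque"])
w=shot("wrist","w7.png",None,1.5); s=shot("scene","s7.png",(200,190,380,384),3)
E
```

```text
t 9.85 tcp [0.5743 0.1214 0.1811] yaw_y -0.74 q6 0.05 -> [ 0.0076 -0.0004  0.0001] roll 0.001
[ 0.47500201  0.20931012 -0.53740213] [-0.10879752  0.01883338  0.02152653]
```

View pics/w7.png

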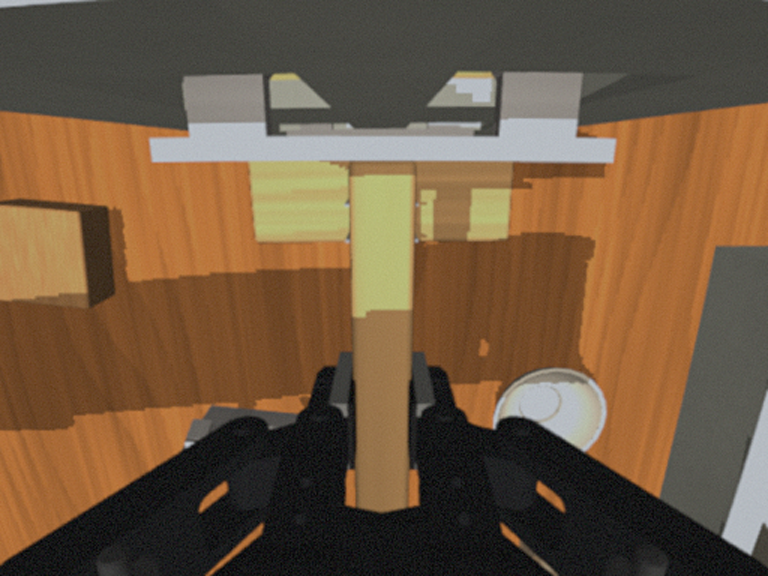

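View pics/s7.png

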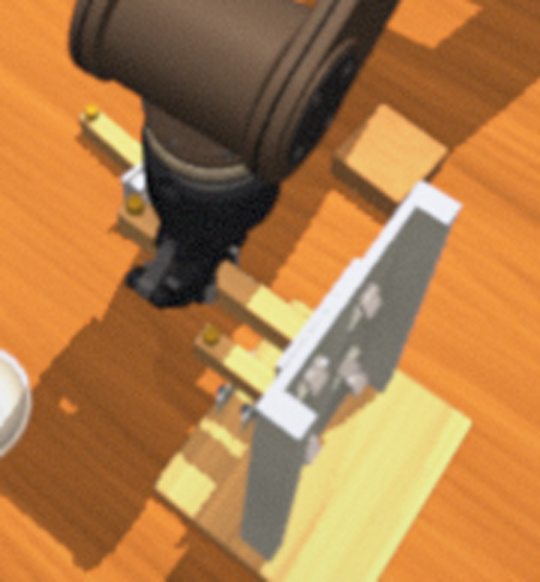

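The hooks are inside both slots, with tabs at (225,100) and (540,100) in the wrist view, symmetric and with no contact force. Next I'll press the plate home.

>>> play_rows(
  increments="0.002 0 0 0; 0.004 0 0 0; 0.006 0 0 0; 0.007 0 0 0; 0.007 0 0 0",
)

```text
time: 10.58
eef_pos: [0.5744, 0.1281, 0.1811]
tcp_rot: [0.712, 0.703, -0.0, 0.0]
contact_force: [-0.3, -0.1, -1.8]
opening: 0.189
```

>>> play_rows(
  increments="0.001 0 0 0; 0.001 0 0 0",
)

```text
time: 10.82
eef_pos: [0.5745, 0.1288, 0.1811]
tcp_rot: [0.712, 0.703, -0.0, 0.0]
contact_force: [0.3, -1.4, -1.6]
opening: 0.189
```

>>> play_rows(
  increments="0.001 0 0 0; 0.001 0 0 0; 0.002 0 0 0; 0.002 0 0 0",
)

```text
time: 11.32
eef_pos: [0.5747, 0.1289, 0.1813]
tcp_rot: [0.711, 0.703, -0.002, 0.002]
contact_force: [0.8, -7.4, -0.0]
opening: 0.185
```

The plate touches the panel at y = 0.129 as predicted, with 7 N. Now pushing down; I expect the seat at TCP z ≈ 0.161.

>>> play_rows(
  increments="0 0 0.003 0; 0 0 0.006 0; 0 0 0.009 0; 0 0 0.012 0; 0 0 0.015 0",
)

```text
time: 11.95
eef_pos: [0.5757, 0.129, 0.1676]
tcp_rot: [0.711, 0.703, -0.001, 0.002]
contact_force: [0.7, -7.9, 1.7]
opening: 0.188
```

```bash
python3 - <<'E'
from h import *
go([.574,.129,.161],-.8)
w=shot("wrist","w8.png",None,1.5)
E
```

```text
t 11.95 tcp [0.5757 0.129  0.1676] yaw_y -0.69 q6 0.06 -> [ 0.     -0.0017  0.0066] roll 0.002
```

View pics/w8.png

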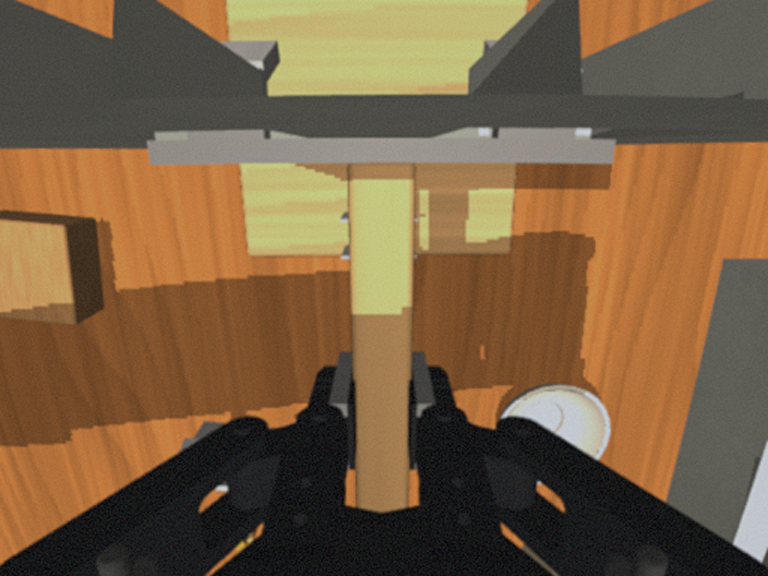

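>>> play_rows(
  increments="0 0 0.002 0; 0 0 0.004 0; 0 0 0.006 0; 0 0 0.007 0",
)

```text
time: 12.5
eef_pos: [0.5757, 0.129, 0.1606]
tcp_rot: [0.711, 0.703, -0.001, 0.002]
contact_force: [0.5, -8.2, 3.8]
opening: 0.189
```

>>> play_rows(
  increments="0 0 0.001 0; 0 0 0.002 0; 0 0 0.002 0",
)

```text
time: 12.88
eef_pos: [0.5759, 0.1291, 0.1602]
tcp_rot: [0.711, 0.703, -0.0, 0.002]
contact_force: [-1.1, -8.5, 7.9]
opening: 0.187
```

>>> play_rows(
  increments="0 0 0.002 0; 0 0 0.003 0; 0 0 0.003 0",
)

```text
time: 13.25
eef_pos: [0.5761, 0.129, 0.1596]
tcp_rot: [0.711, 0.703, -0.0, 0.003]
contact_force: [-5.2, -10.8, 17.3]
opening: 0.19
```

```bash
python3 - <<'E'
from h import *
go([.574,.129,.161],-.8)
w=shot("scene","s9.png",(200,190,380,384),3); shot("wrist","w9.png",None,1.5)
E
```

```text
t 13.25 tcp [0.5761 0.129  0.1596] yaw_y -0.63 q6 0.06 -> [-0.     -0.0021 -0.0014] roll 0.003
```

View pics/s9.png

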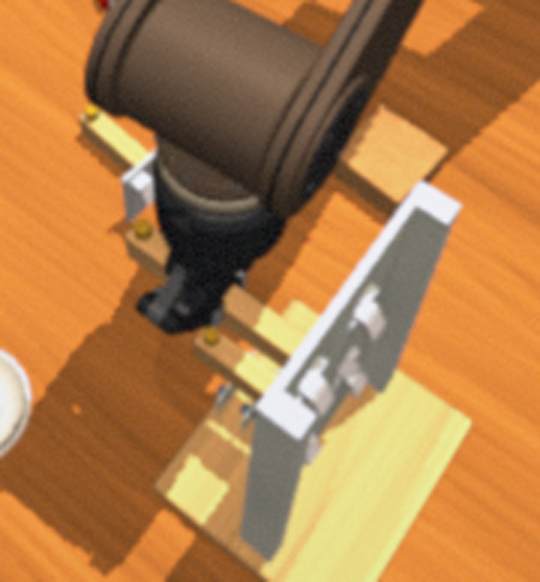

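View pics/w9.png

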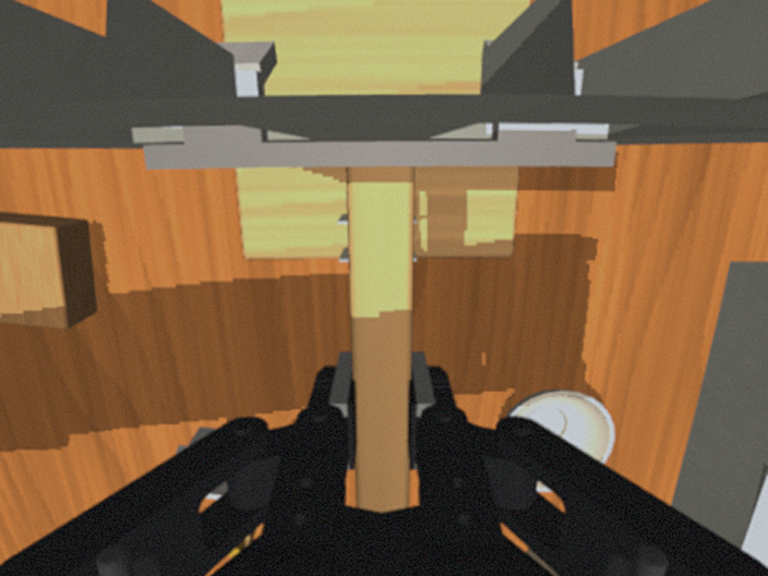

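Both lips hang behind the panel, in the scene crop at (317,385) and (370,315). The seat is solid: 17 N at z = 0.160. I'll relax the push before letting go.

>>> play_rows(
  increments="0 0 -0.003 0; -0.001 0 -0.004 0; -0.001 0 -0.004 0",
)

```text
time: 13.72
eef_pos: [0.5758, 0.129, 0.1604]
tcp_rot: [0.711, 0.703, 0.0, 0.002]
contact_force: [-1.0, -6.2, 5.6]
opening: 0.183
```

```bash
python3 - <<'E'
from h import *
go([.574,.129,.161],-.8)
s=ctrl.get_state(); print(s["contact_force"],s["wrist_torque"])
shot("wrist","w10.png",None,1.5)
E
```

```text
t 13.72 tcp [0.5758 0.129  0.1604] yaw_y -0.71 q6 0.06 -> [ 0.     -0.0018 -0.0006] roll 0.002
[-1.02641158 -6.19477215  5.58742257] [-0.66828622  0.21084662  0.31547725]
```

View pics/w10.png

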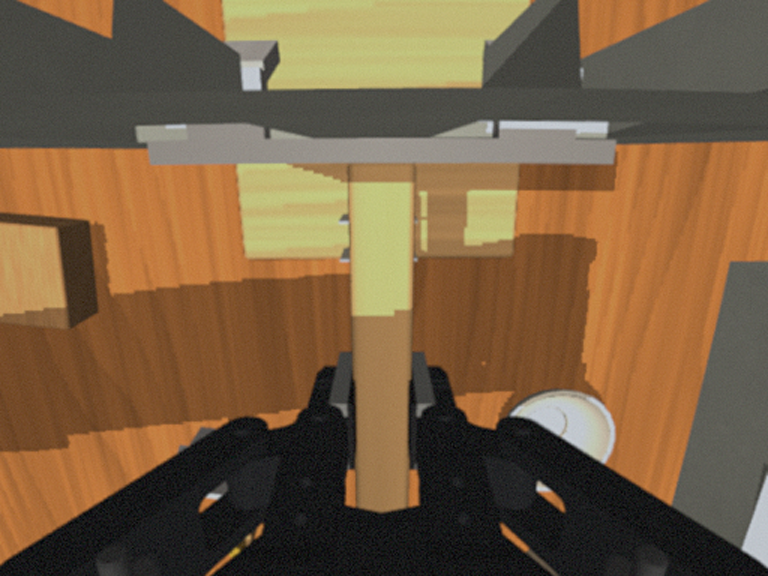

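>>> play_rows(
  increments="0 0 -0.001 0; 0 0 -0.001 0; 0 0 -0.001 0; 0 0 -0.001 0",
  gripper=0.04,
  newtons=30,
)

```text
time: 14.28
eef_pos: [0.5742, 0.1304, 0.1588]
tcp_rot: [0.712, 0.703, -0.0, -0.0]
contact_force: [0.1, -0.2, -0.0]
opening: 0.469
```

```bash
python3 - <<'E'
from h import *
s=ctrl.get_state(); print(s["contact_force"],s["opening"],s["eef_pos"])
shot("wrist","w11.png",None,1.5); shot("scene","s11.png",(200,190,380,384),3)
E
```

```text
[ 0.13426948 -0.23004281 -0.02491062] 0.46864848260818615 [0.57421921 0.1303684  0.15878031]
```

View pics/w11.png

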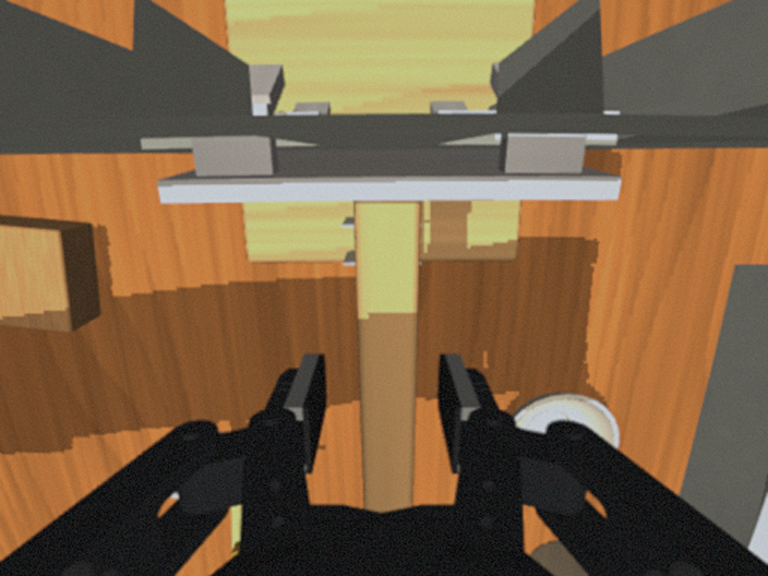

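View pics/s11.png

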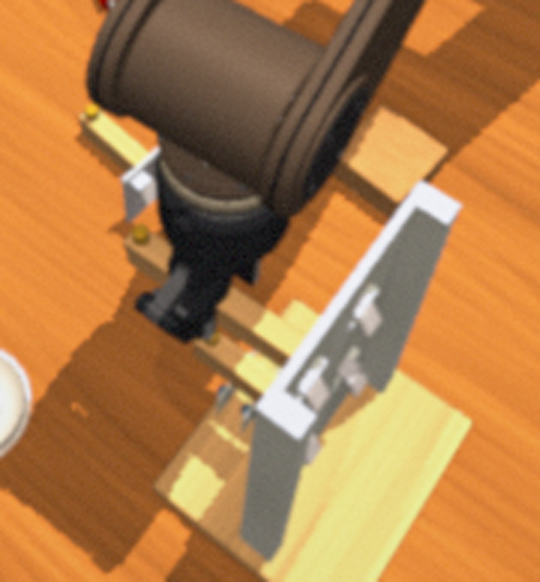

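On release the plate came off the panel: the wrist view now shows the tabs between rows 135 and 175, so there is a gap. I'll back the gripper up clear of the bar and measure how it hangs.

>>> play_rows(
  increments="0 0 0 0; 0 0 -0.02 0; 0 0 -0.06 0; 0 0 -0.11 0; 0 0 -0.16 0",
)

```text
time: 15.0
eef_pos: [0.5744, 0.1301, 0.3224]
tcp_rot: [0.712, 0.702, 0.001, 0.001]
contact_force: [-0.1, -0.0, 0.1]
opening: 0.471
```

>>> play_rows(
  increments="-0.06 0 0 0; -0.12 0 0 0; -0.16 0 0 0; -0.16 0 0 0; -0.16 0 0 0",
)

```text
time: 15.62
eef_pos: [0.5725, -0.0296, 0.3203]
tcp_rot: [0.712, 0.702, 0.001, 0.0]
contact_force: [0.3, -1.2, -0.3]
opening: 0.472
```

```bash
python3 - <<'E'
from h import *
s=ctrl.get_state(); print(s["time"],s["contact_force"],s["opening"],s["eef_pos"])
c=cam("wrist");np.savez("cw12.npz",*c)
for n in("wrist","scene","top"):
    im=shot(n,n+"12.png",None,1.5); np.save(n+"12.npy",im)
save(np.load("scene12.npy"),"s12c.png",(200,230,380,384),3.8)
save(np.load("top12.npy"),"t12c.png",(105,60,285,190),4)
E
```

```text
15.625 [ 0.33647101 -1.15520978 -0.26926719] 0.47207422343040545 [ 0.57246048 -0.02958205  0.32025187]
```

View pics/wrist12.png

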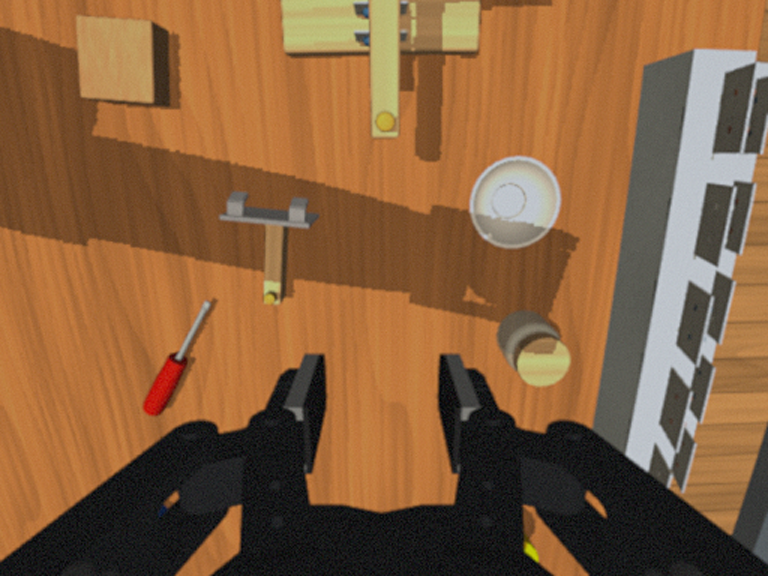

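View pics/s12c.png

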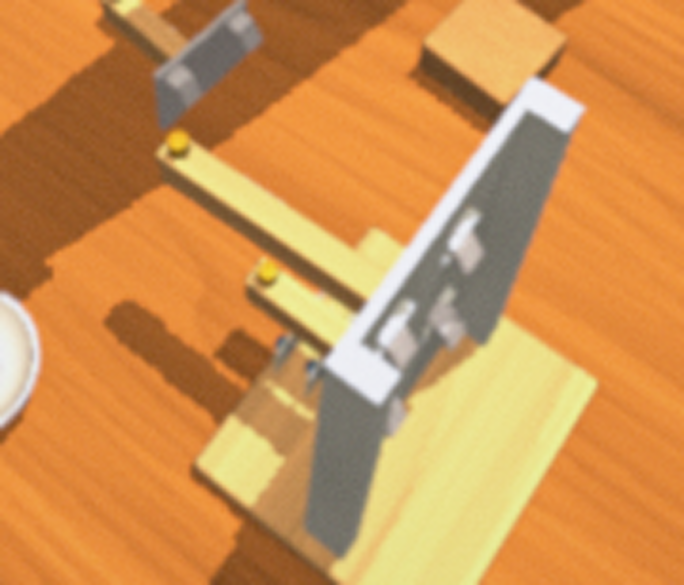

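View pics/t12c.png

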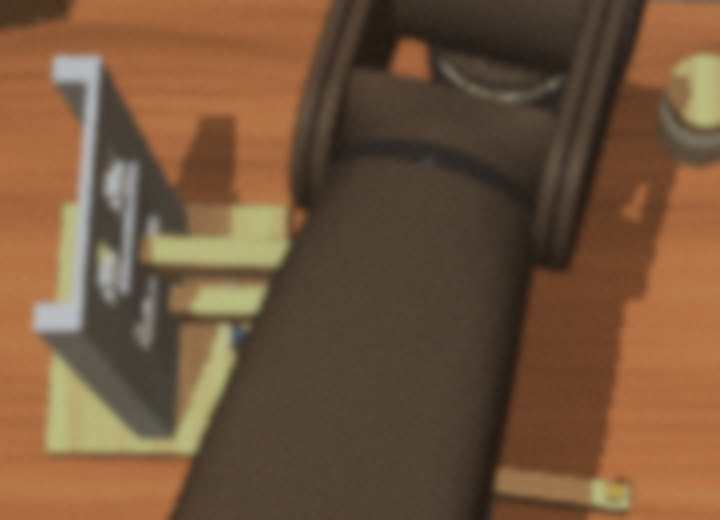

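```bash
python3 - <<'E'
from h import *
z=np.load("cw12.npz"); cw=[z[k] for k in z.files]; cs=cam("scene")
def tri(a,b):
    o1,D1=ray(cw,[a]);o2,D2=ray(cs,[b]); A=np.c_[D1[0],-D2[0]]
    s=np.linalg.lstsq(A,o2-o1,rcond=None)[0]; p=o1+s[0]*D1[0];q=o2+s[1]*D2[0]; return ((p+q)/2).round(4),np.linalg.norm(p-q).round(4)
S=lambda x,y:(x/3.8+200-.37,y/3.8+230-.37)
W=lambda x,y:(x/1.5-.17,y/1.5-.17)
print("long pin",tri(W(385,121),S(178,143)))
print("long end -x corner",tri(W(398,136),S(158,152)))
print("short (table) pin check"); 
sc=np.load("scene12.npy"); w=np.load("wrist12.npy")
save(w,"w12c.png",(180,0,330,100),5.2); save(sc,"s12d.png",(225,255,325,325),7.8)
E
```

```text
long pin (array([0.5746, 0.0656, 0.1788]), np.float64(0.0017))
long end -x corner (array([0.5825, 0.0574, 0.1711]), np.float64(0.0026))
short (table) pin check
```

View pics/w12c.png

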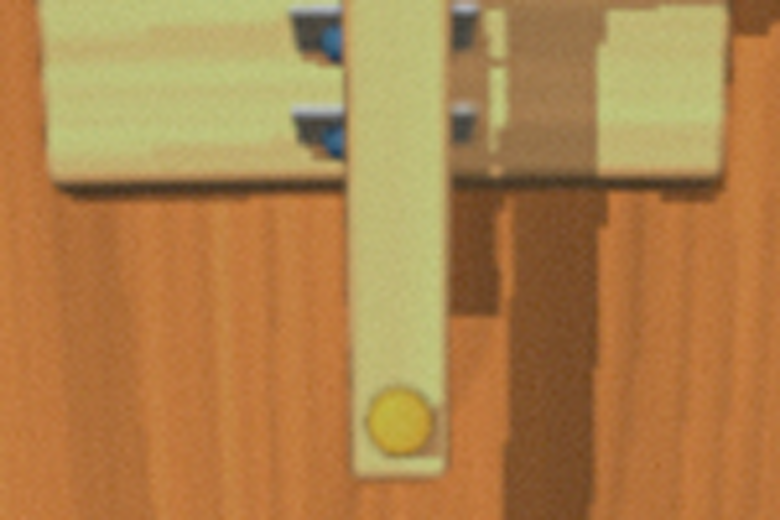

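View pics/s12d.png

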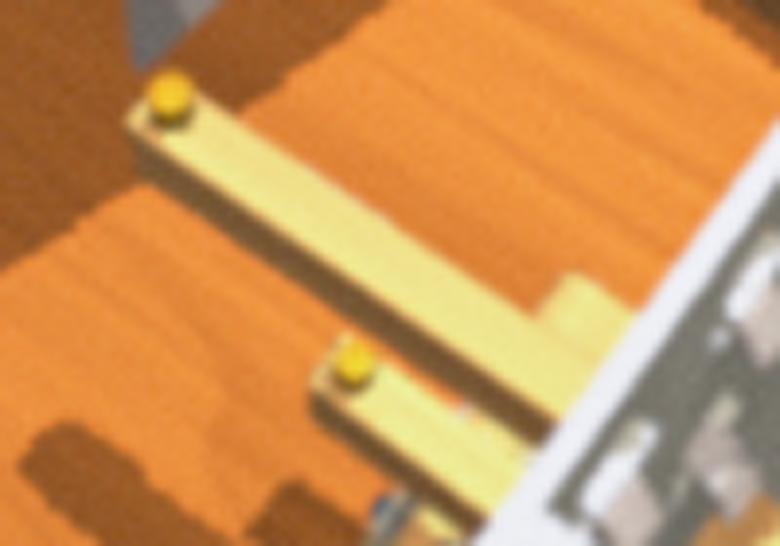

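```bash
python3 - <<'E'
from h import *
z=np.load("cw12.npz"); cw=[z[k] for k in z.files]; cs=cam("scene")
def tri(a,b):
    o1,D1=ray(cw,[a]);o2,D2=ray(cs,[b]); A=np.c_[D1[0],-D2[0]]
    s=np.linalg.lstsq(A,o2-o1,rcond=None)[0]; p=o1+s[0]*D1[0];q=o2+s[1]*D2[0]; return ((p+q)/2).round(4),np.linalg.norm(p-q).round(4)
W=lambda x,y:(x/5.2+180-.4,y/5.2-.4)
S=lambda x,y:(x/7.8+225-.43,y/7.8+255-.43)
print(tri(W(444,473),S(128,122)), tri(W(400,420),S(170,96)))
inv=lambda p:(p-[225,255]+.43)*7.8
print("lower end +x top predicted",inv(proj(cs,[[.583,.114,.085]])),"seen 315,385")
print("panel top pred",inv(proj(cs,[[.494,.209,.29],[.654,.209,.29]])))
for th in(0,2,4,6):
    t=np.radians(th); # pivot neck at panel front, origin frame -> (dy,dz)
    # end top at 150 out, -30 below slot edge
    dy=-.150-.004*(th>0); dz=-.030; 
    y=.209+dy*np.cos(t)+dz*np.sin(-t)*-1*-1; zz=.215+dz*np.cos(t)+dy*np.sin(t)
    print(th,y,zz,inv(proj(cs,[[.583,y,zz]])),(proj(cw,[[.583,y,zz]])+.4-[180,0])*5.2)
E
```

```text
(array([0.5826, 0.0572, 0.1687]), np.float64(0.002)) (array([0.5747, 0.0655, 0.1805]), np.float64(0.0016))
lower end +x top predicted [[301.63741745 378.4046025 ]] seen 315,385
panel top pred [[892.83612088 -42.73709908]
 [469.57416596 549.81197137]]
0 0.059 0.185 [[125.17076331  97.98040942]] [[445.44151516 454.33869205]]
2 0.05614079754013427 0.17964375269724198 [[117.59334843 101.48347554]] [[444.34085623 473.00544128]]
4 0.05746783047231084 0.17433058153560999 [[122.79080699 113.92950706]] [[443.22702725 466.42982115]]
6 0.05897948201131552 0.16906695979573316 [[128.48363254 126.56167836]] [[442.15760987 459.00211715]]
```

The bar's free end triangulates to z ≈ 0.17, where level would be 0.185. So it droops by about 4–6° and the hooks are not fully drawn in. I'll check how deep the lips sit before mending it.

```bash
python3 - <<'E'
from h import *
sc=np.load("scene12.npy"); save(sc,"s12e.png",(280,265,340,345),7.4)
cs=cam("scene"); inv=lambda p:((p-[280,265]+.43)*7.4).round(0)
print("front top corners",inv(proj(cs,[[.494,.209,.29],[.654,.209,.29]])))
for x0 in(.546,.602):
  print("slot back face corners (xlo,xhi; zlo)",inv(proj(cs,[[x0-.017,.215,.215],[x0+.017,.215,.215],[x0-.017,.215,.259],[x0+.017,.215,.259]])).tolist())
  print("lip tip seated",inv(proj(cs,[[x0-.007,.229,.2024],[x0+.007,.229,.2024]])).tolist(),"neck end top",inv(proj(cs,[[x0-.007,.219,.22],[x0+.007,.219,.22]])).tolist())
E
```

```text
front top corners [[ 440. -115.]
 [  38.  448.]]
slot back face corners (xlo,xhi; zlo) [[341.0, 153.0], [266.0, 261.0], [366.0, 73.0], [288.0, 185.0]]
lip tip seated [[362.0, 238.0], [332.0, 283.0]] neck end top [[336.0, 185.0], [306.0, 230.0]]
slot back face corners (xlo,xhi; zlo) [[216.0, 333.0], [135.0, 450.0], [235.0, 260.0], [149.0, 382.0]]
lip tip seated [[238.0, 422.0], [206.0, 470.0]] neck end top [[209.0, 370.0], [176.0, 418.0]]
```

View pics/s12e.png

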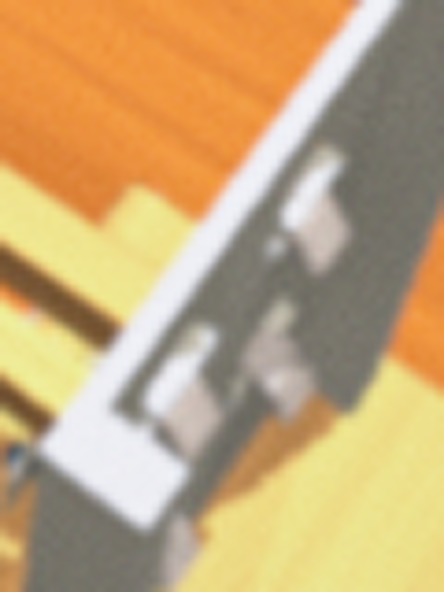

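```bash
python3 - <<'E'
from h import *
cs=cam("scene"); inv=lambda p:((p-[280,265]+.43)*7.4).round(0)
for x0 in(.546,.602):
  print("LOWER lip tip seated",inv(proj(cs,[[x0-.007,.229,.1024],[x0+.007,.229,.1024]])).tolist(),"neck end top",inv(proj(cs,[[x0-.007,.219,.12],[x0+.007,.219,.12]])).tolist())
sc=np.load("scene12.npy"); save(sc,"s12f.png",(298,280,330,345),9)
E
```

```text
LOWER lip tip seated [[312.0, 383.0], [285.0, 424.0]] neck end top [[288.0, 338.0], [260.0, 379.0]]
LOWER lip tip seated [[200.0, 551.0], [171.0, 595.0]] neck end top [[174.0, 507.0], [144.0, 551.0]]
```

View pics/s12f.png

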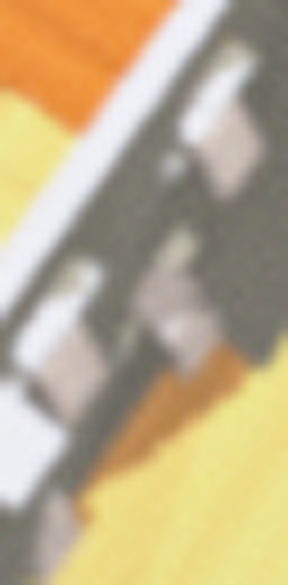

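Compared with the fixed arm's lips (measured bias near 0), the long arm's lips are fully down but about 4 mm out of the panel. It hooked, then tipped out through the neck play. My release still carried 5.6 N down and 0.7 N·m, which probably pulled it off the panel. I'll regrip lightly, press it flush, push down again, and release with almost no load.

```bash
python3 - <<'E'
from h import *
go([.574,.126,.32],-.7)
go([.574,.126,.156],-.7)
E
```

```text
t 15.78 tcp [ 0.5724 -0.0287  0.3195] yaw_y -0.65 q6 -0.22 -> [ 0.1547 -0.0002 -0.0004] roll 0.001
t 15.78 tcp [ 0.5724 -0.0287  0.3195] yaw_y -0.65 q6 -0.22 -> [ 0.1547 -0.0002  0.1636] roll 0.001
```

>>> play_rows(
  increments="0.05 0 0 0; 0.1 0 0 0; 0.14 0 0 0; 0.155 0 0 0; 0.155 0 0.03 0",
)

```text
time: 16.4
eef_pos: [0.5758, 0.1268, 0.2921]
tcp_rot: [0.711, 0.704, 0.002, 0.002]
contact_force: [0.1, -0.5, 0.0]
opening: 0.47
```

>>> play_rows(
  increments="0 0 0.04 0; 0 0 0.08 0; 0 0 0.115 0; 0 0 0.132 0; 0 0 0.132 0",
)

```text
time: 17.02
eef_pos: [0.5738, 0.125, 0.1561]
tcp_rot: [0.712, 0.703, -0.001, -0.001]
contact_force: [0.6, 0.6, -0.3]
opening: 0.466
```

```bash
python3 - <<'E'
from h import *
go([.574,.126,.156],-.7)
shot("wrist","w13.png",None,1.5)
E
```

```text
t 17.02 tcp [0.5738 0.125  0.1561] yaw_y -0.74 q6 0.05 -> [0.001  0.0002 0.    ] roll -0.001
```

View pics/w13.png

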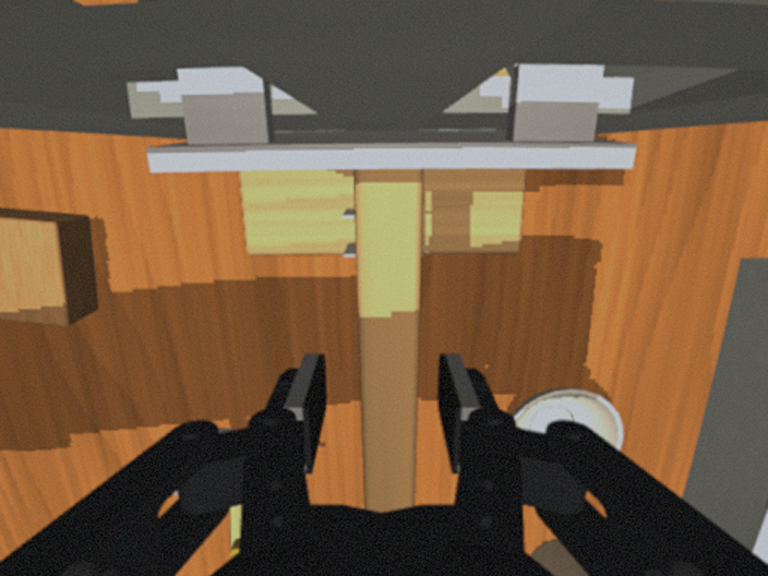

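>>> play_rows(
  increments="0 0.0015 0 0; 0 0.0015 0 0; 0 0.0015 0 0; 0 0.0015 0 0; 0 0.0015 0 0",
  gripper=0.0,
  newtons=25,
)

```text
time: 17.7
eef_pos: [0.5772, 0.125, 0.1588]
tcp_rot: [0.712, 0.702, 0.001, 0.001]
contact_force: [1.4, -1.2, 6.5]
opening: 0.203
```

>>> play_rows(
  increments="0 0 -0.003 0; 0 0 -0.006 0; 0 0 -0.009 0; 0.002 0 -0.011 0; 0.004 0 -0.012 0",
)

```text
time: 18.32
eef_pos: [0.5752, 0.1261, 0.1685]
tcp_rot: [0.711, 0.703, -0.004, 0.002]
contact_force: [-1.2, -12.9, 0.1]
opening: 0.205
```

```bash
python3 - <<'E'
from h import *
go([.574,.129,.17],-.7)
shot("wrist","w14.png",None,1.5)
E
```

```text
t 18.32 tcp [0.5752 0.1261 0.1685] yaw_y -0.60 q6 0.06 -> [ 0.0029 -0.0012 -0.0015] roll 0.002
```

View pics/w14.png

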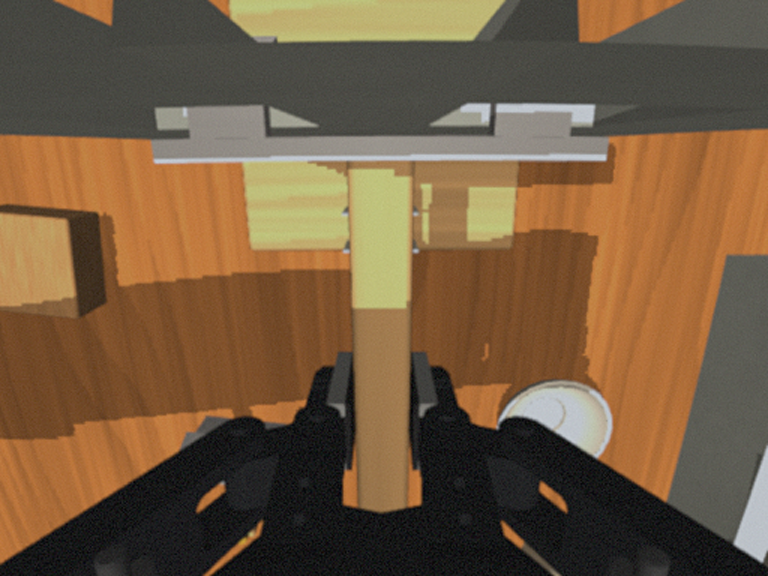

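>>> play_rows(
  increments="0.002 0 0 0; 0.004 0 0 0; 0.004 0 0 0",
)

```text
time: 18.75
eef_pos: [0.5753, 0.1262, 0.1692]
tcp_rot: [0.711, 0.704, -0.007, 0.004]
contact_force: [-3.6, -18.8, 2.0]
opening: 0.208
```

```bash
python3 - <<'E'
from h import *
go([.574,.129,.17],-.7)
shot("wrist","w15.png",(90,60,430,220),2.3);shot("scene","s15.png",(225,255,345,345),6)
E
```

```text
t 18.75 tcp [0.5753 0.1262 0.1692] yaw_y -0.57 q6 0.07 -> [ 0.0027 -0.0013 -0.0009] roll 0.002
```

View pics/w15.png

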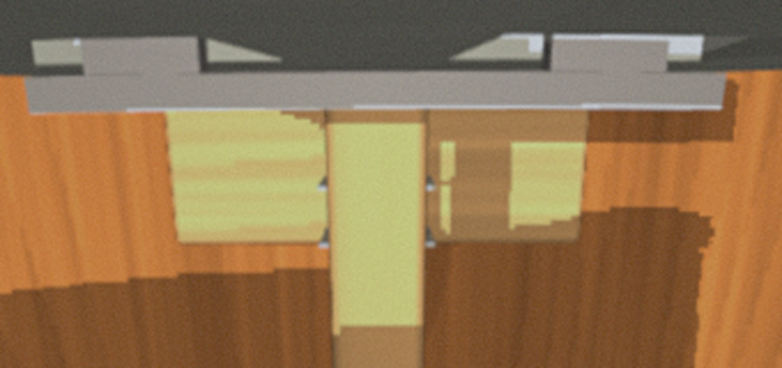

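View pics/s15.png

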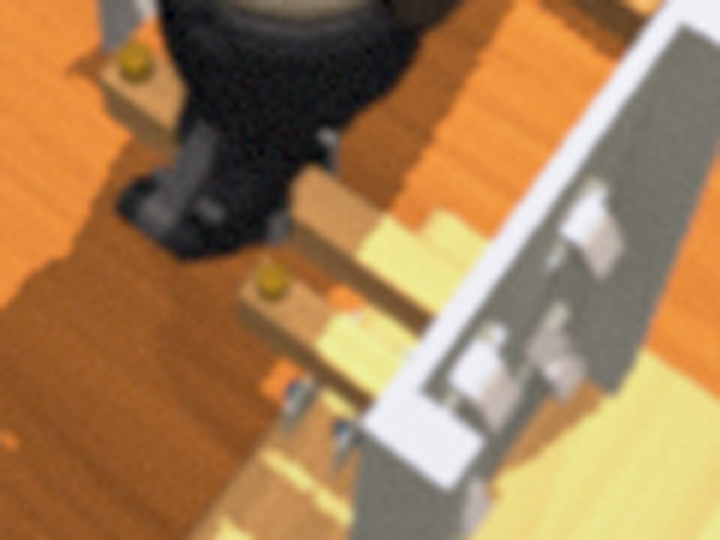

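The plate is flush again: y holds at 0.126 under 19 N and the shading strip is uniform. I'll tighten, ease the push, then push down.

>>> play_rows(
  increments="0 0 0 0; -0.002 0 0 0; -0.003 0 0 0",
  newtons=110,
)

```text
time: 19.23
eef_pos: [0.5752, 0.1261, 0.1688]
tcp_rot: [0.711, 0.703, -0.004, 0.002]
contact_force: [-2.3, -10.6, -0.1]
opening: 0.18
```

>>> play_rows(
  increments="0 0 0.002 0; 0 0 0.004 0; 0 0 0.006 0; 0 0 0.008 0; 0 0 0.008 0",
)

```text
time: 19.85
eef_pos: [0.5773, 0.126, 0.1632]
tcp_rot: [0.711, 0.703, -0.002, 0.004]
contact_force: [-0.8, -12.3, 4.9]
opening: 0.184
```

>>> play_rows(
  increments="0 0 0.002 0; 0 0 0.004 0; 0 0 0.006 0; 0 0 0.006 0",
)

```text
time: 20.35
eef_pos: [0.5781, 0.1258, 0.1605]
tcp_rot: [0.711, 0.703, -0.002, 0.004]
contact_force: [-5.6, -16.1, 14.1]
opening: 0.182
```

```bash
python3 - <<'E'
from h import *
go([.574,.129,.17],-.7); s=ctrl.get_state(); print(s["contact_force"],s["wrist_torque"])
shot("wrist","w16.png",(90,60,430,220),2.3)
E
```

```text
t 20.35 tcp [0.5781 0.1258 0.1605] yaw_y -0.63 q6 0.06 -> [ 0.003  -0.0041 -0.0095] roll 0.001
[ -5.63592944 -16.07892294  14.12692517] [-1.61891521  1.01777045  0.38044489]
```

View pics/w16.png

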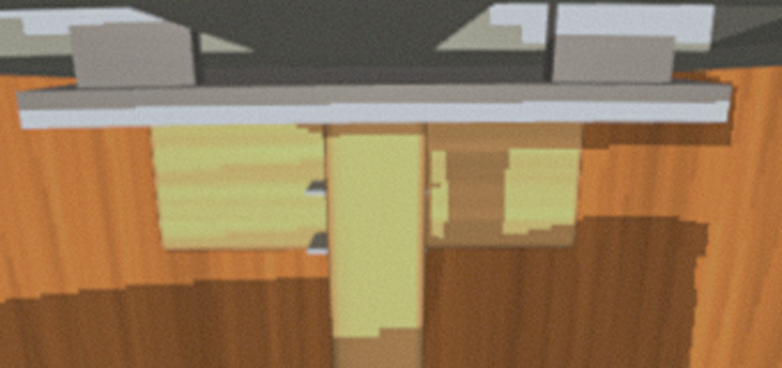

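Pushing at the grip tipped the plate out again, because the neck had already seated at z ≈ 0.163. I'll raise slightly, re-flush with a light grip, then lower only to contact.

>>> play_rows(
  increments="0 0 -0.005 0; 0 -0.001 -0.01 0; 0 -0.002 -0.014 0; 0.002 -0.002 -0.014 0; 0.004 -0.002 -0.014 0",
  newtons=22,
)

```text
time: 21.02
eef_pos: [0.5742, 0.1264, 0.169]
tcp_rot: [0.71, 0.704, -0.007, 0.006]
contact_force: [-1.5, -24.8, 1.4]
opening: 0.18
```

```bash
python3 - <<'E'
from h import *
go([.574,.129,.17],-.7); s=ctrl.get_state(); print(s["contact_force"],s["wrist_torque"])
shot("wrist","w17.png",(90,60,430,220),2.3)
E
```

```text
t 21.02 tcp [0.5742 0.1264 0.169 ] yaw_y -0.53 q6 0.07 -> [ 0.0026 -0.0002 -0.0011] roll 0.003
[ -1.51899584 -24.8178109    1.36561991] [-4.40529016  0.12220371  0.14574345]
```

View pics/w17.png

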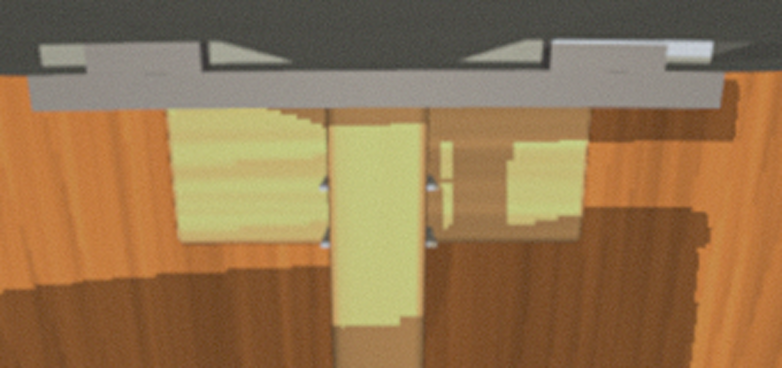

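>>> play_rows(
  increments="0 0 0 0; -0.003 0 0 0; -0.006 0 0 0",
  newtons=115,
)

```text
time: 21.45
eef_pos: [0.5736, 0.1259, 0.1682]
tcp_rot: [0.712, 0.702, -0.002, 0.001]
contact_force: [0.0, -2.1, -3.2]
opening: 0.177
```

>>> play_rows(
  increments="0 0 0.002 0; 0 0 0.004 0; 0 0 0.005 0; 0 0 0.005 0",
)

```text
time: 21.95
eef_pos: [0.5747, 0.126, 0.1654]
tcp_rot: [0.711, 0.703, -0.001, 0.002]
contact_force: [-1.1, -8.2, 1.9]
opening: 0.183
```

>>> play_rows(
  increments="0 0 0.001 0; 0 0 0.001 0",
)

```text
time: 22.2
eef_pos: [0.5749, 0.126, 0.1646]
tcp_rot: [0.711, 0.703, -0.001, 0.002]
contact_force: [-0.3, -8.7, 3.5]
opening: 0.181
```

>>> play_rows(
  increments="-0.001 0 0.001 0; -0.001 0 0.002 0; -0.001 0 0.002 0",
)

```text
time: 22.58
eef_pos: [0.5749, 0.126, 0.1623]
tcp_rot: [0.712, 0.703, -0.0, 0.002]
contact_force: [0.3, -5.7, 1.6]
opening: 0.181
```

```bash
python3 - <<'E'
from h import *
go([.574,.129,.17],-.7); s=ctrl.get_state(); print(s["contact_force"],s["wrist_torque"])
shot("wrist","w18.png",(90,60,430,220),2.3);shot("scene","s18.png",(280,265,340,345),7.4)
E
```

```text
t 22.57 tcp [0.5749 0.126  0.1623] yaw_y -0.74 q6 0.06 -> [ 0.003  -0.0009 -0.0077] roll -0.001
[ 0.25556555 -5.70654754  1.56687053] [-0.88841304 -0.01551899  0.02199568]
```

View pics/w18.png

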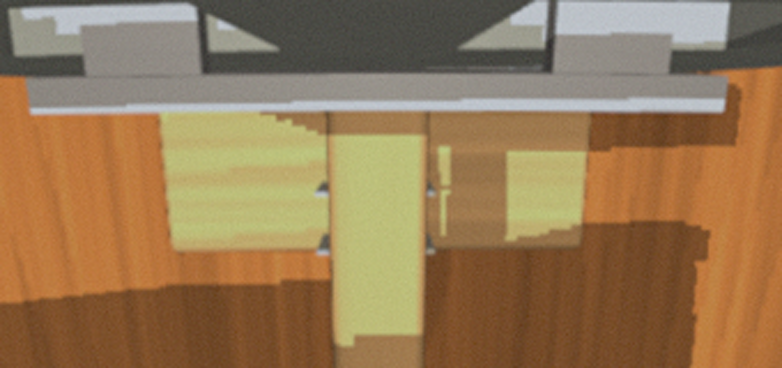

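View pics/s18.png

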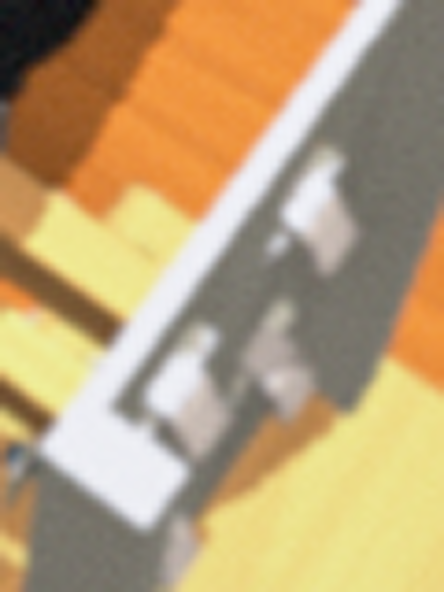

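>>> play_rows(
  increments="0 0 -0.001 0; 0.003 0 -0.002 0; 0.006 0 -0.002 0; 0.007 0 -0.002 0; 0.007 0 -0.002 0",
  newtons=20,
)

```text
time: 23.3
eef_pos: [0.5752, 0.1264, 0.1641]
tcp_rot: [0.711, 0.704, -0.006, 0.007]
contact_force: [-1.1, -22.4, 1.5]
opening: 0.181
```

```bash
python3 - <<'E'
from h import *
go([.574,.129,.17],-.7); s=ctrl.get_state(); print(s["contact_force"],s["wrist_torque"])
shot("wrist","w19.png",(90,60,430,220),2.3);shot("scene","s19.png",(280,265,340,345),7.4)
E
```

```text
t 23.30 tcp [0.5752 0.1264 0.1641] yaw_y -0.57 q6 0.07 -> [ 0.0025 -0.0012 -0.006 ] roll 0.002
[ -1.09890234 -22.4050866    1.47295536] [-3.97117088 -0.00541897  0.20512567]
```

View pics/w19.png

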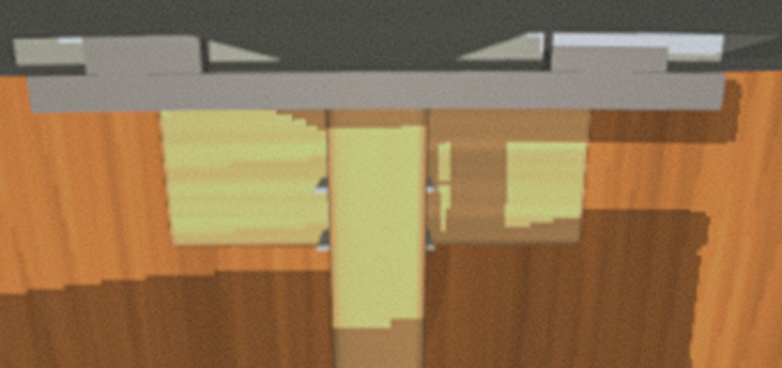

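View pics/s19.png

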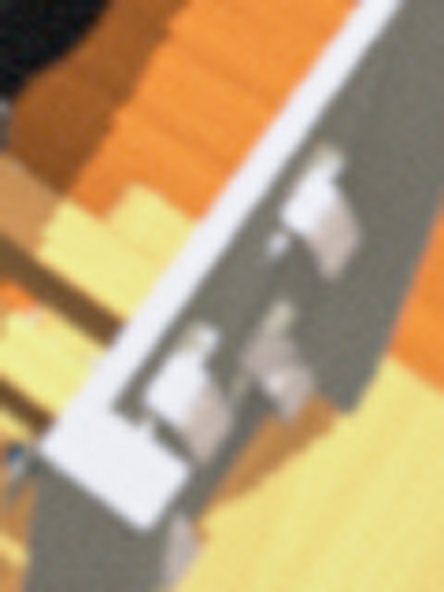

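>>> play_rows(
  increments="-0.003 0 0 0; -0.005 0 0.001 0; -0.006 0 0.002 0; -0.006 0 0.002 0",
)

```text
time: 23.9
eef_pos: [0.5749, 0.126, 0.1623]
tcp_rot: [0.712, 0.703, -0.001, 0.002]
contact_force: [-0.2, -8.1, 2.1]
opening: 0.178
```

```bash
python3 - <<'E'
from h import *
go([.574,.129,.17],-.7); s=ctrl.get_state(); print(s["contact_force"],s["wrist_torque"])
shot("wrist","w20.png",(90,60,430,220),2.3)
E
```

```text
t 23.90 tcp [0.5749 0.126  0.1623] yaw_y -0.72 q6 0.06 -> [ 0.0029 -0.0009 -0.0077] roll -0.000
[-0.19828958 -8.0912642   2.13992449] [-1.30508479  0.03975422  0.02694696]
```

View pics/w20.png

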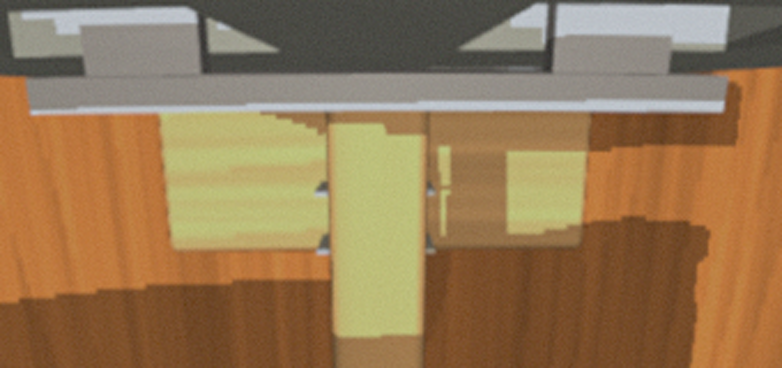

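>>> play_rows(
  increments="0.001 0 -0.0005 0; 0.001 0 -0.0008 0",
)

```text
time: 24.2
eef_pos: [0.5749, 0.1261, 0.1629]
tcp_rot: [0.711, 0.703, -0.002, 0.003]
contact_force: [0.5, -10.7, 0.3]
opening: 0.183
```

>>> play_rows(
  increments="0 0 -0.0004 0; 0 0 -0.0004 0",
)

```text
time: 24.45
eef_pos: [0.5749, 0.1261, 0.163]
tcp_rot: [0.711, 0.703, -0.002, 0.003]
contact_force: [0.7, -10.1, -0.8]
opening: 0.184
```

>>> play_rows(
  increments="0 0 0 0; 0 0 0 0; 0 0 0 0",
  gripper=0.035,
)

```text
time: 24.82
eef_pos: [0.5739, 0.1298, 0.1625]
tcp_rot: [0.712, 0.703, 0.0, -0.0]
contact_force: [-0.4, 0.2, 0.3]
opening: 0.412
```

```bash
python3 - <<'E'
from h import *
go([.574,.129,.17],-.7); s=ctrl.get_state(); print(s["contact_force"],s["wrist_torque"],s["opening"])
shot("wrist","w21.png",None,1.5);shot("scene","s21.png",(225,255,345,345),6)
E
```

```text
t 24.82 tcp [0.5739 0.1298 0.1625] yaw_y -0.72 q6 0.06 -> [-0.0008  0.0001 -0.0075] roll -0.000
[-0.42585177  0.21001988  0.28822463] [-0.03303916  0.03555722 -0.00339422] 0.41248669551520595
```

View pics/w21.png

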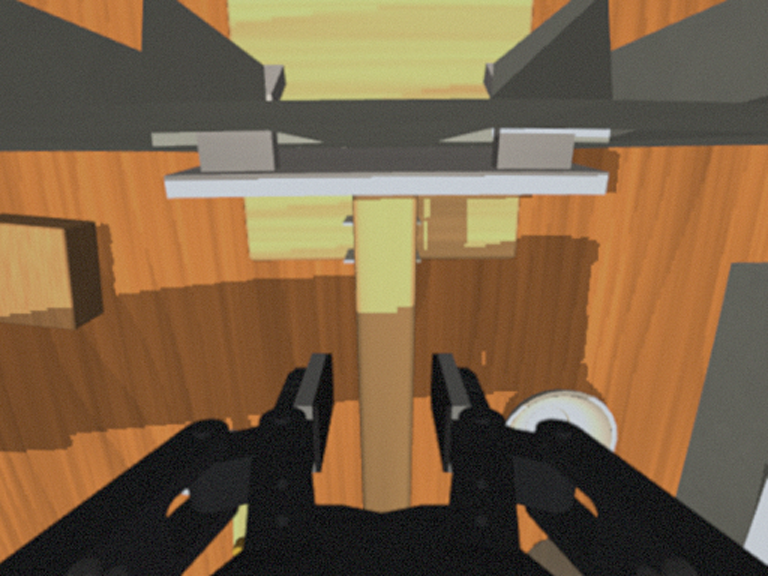

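View pics/s21.png

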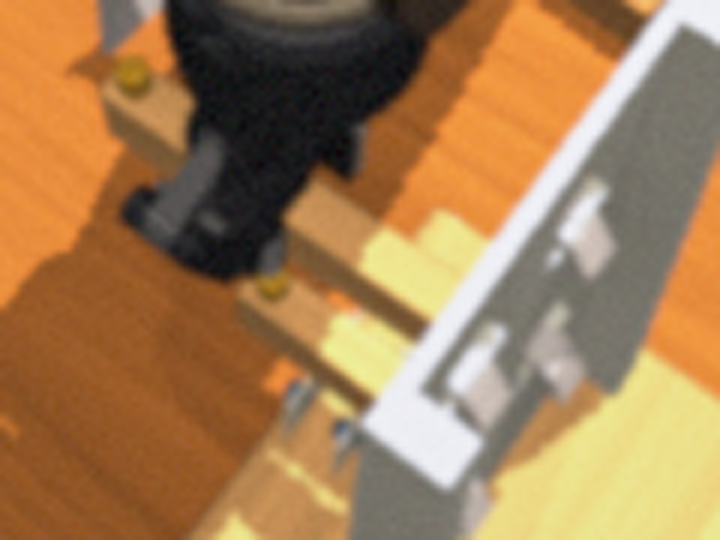

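Both releases, including this nearly load-free one, settle the same way: lips down behind the panel and the plate top out by the neck's own play (10 mm neck, 6 mm panel). I'll retract well clear and measure the hang with all the cameras.

>>> play_rows(
  increments="0 0 0 0; 0 0 -0.02 0; 0 0 -0.06 0; 0 0 -0.11 0; 0 0 -0.16 0",
  gripper=0.045,
)

```text
time: 25.55
eef_pos: [0.5739, 0.1291, 0.3256]
tcp_rot: [0.712, 0.702, 0.001, 0.001]
contact_force: [0.7, -0.0, 1.1]
opening: 0.527
```

>>> play_rows(
  increments="-0.06 0 0 0; -0.12 0 0 0; -0.18 0 0 0; -0.24 0 0 0; -0.3 0 0 0",
)

```text
time: 26.18
eef_pos: [0.5699, -0.1728, 0.3245]
tcp_rot: [0.712, 0.703, 0.001, 0.001]
contact_force: [0.2, -0.5, 0.5]
opening: 0.528
```

```bash
python3 - <<'E'
from h import *
s=ctrl.get_state(); print(s["time"],s["contact_force"],s["eef_pos"])
im=shot("scene","s22.png",(225,250,345,345),6.5); np.save("s22.npy",im)
im=shot("top","t22.png",(110,60,210,180),5); np.save("t22.npy",im)
E
```

```text
26.175 [ 0.23403155 -0.50322625  0.50328574] [ 0.56991283 -0.17280369  0.32445922]
```

View pics/s22.png

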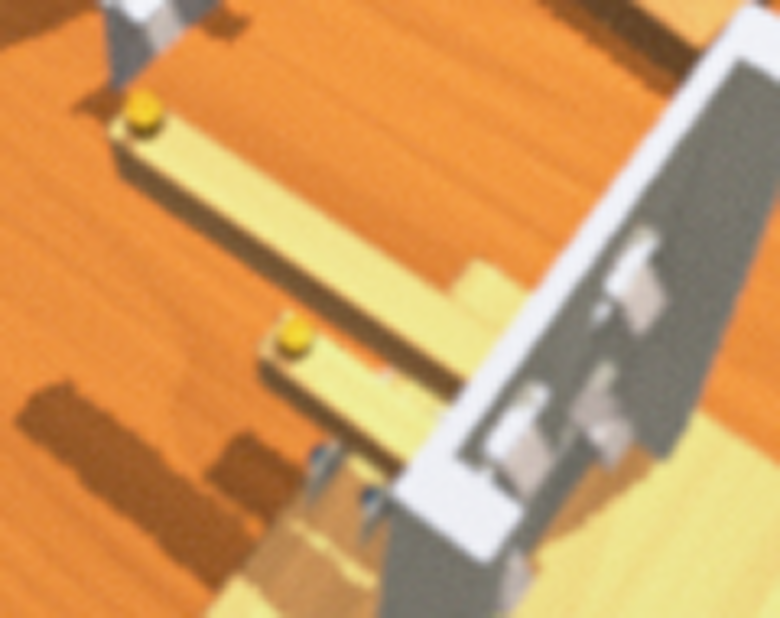

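View pics/t22.png

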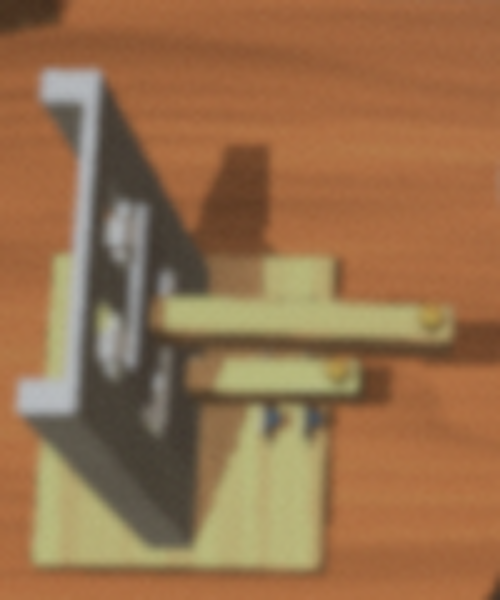

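```bash
python3 - <<'E'
from h import *
im=np.load("s22.npy"); cs=cam("scene")
hsv=cv2.cvtColor(im,cv2.COLOR_RGB2HSV).astype(int)
def edge(cols):
    # boundary between lit yellow top and dark side going down each column
    out=[]
    for c,(r0,r1) in cols:
        v=cv2.GaussianBlur(im,(3,3),0)[r0:r1,c].astype(float).sum(1); g=np.diff(v); i=int(np.argmin(g))
        w=-g[max(0,i-1):i+2]; w=np.clip(w,0,None); out.append((c,r0+i+.5+ (np.arange(len(w))-min(1,i))@w/w.sum()))
    return np.array(out)
def line(p0,p1,n0,n1):
    f=lambda p:np.array(p)/6.5+[225,250]-.42
    a,b=f(p0),f(p1); cols=[]
    for c in range(int(np.ceil(a[0]))+n0,int(b[0])-n1):
        r=a[1]+(b[1]-a[1])*(c-a[0])/(b[0]-a[0]); cols.append((c,(int(r-3),int(r+5))))
    return edge(cols)
for nm,p0,p1,nx in(("long",(118,135),(460,375),.583),("low",(262,350),(400,462),.583)):
    E=line(p0,p1,3,2)
    o,D=ray(cs,E); P=o+D*((nx-o[0])/D[:,0])[:,None]
    k=np.polyfit(P[:,1],P[:,2],1); res=P[:,2]-np.polyval(k,P[:,1]); k=np.polyfit(P[abs(res)<.003,1],P[abs(res)<.003,2],1)
    print(nm,len(E),"slope deg",np.degrees(np.arctan(k[0])),"z at panel",np.polyval(k,.204),"z at end",np.polyval(k,P[0,1]),P[[0,-1],1],res.std())
E
```

```text
long 47 slope deg 3.3605112725974693 z at panel 0.17963239152042226 z at end 0.17186901802083374 [0.07178846 0.18122775] 0.0008474933484123217
low 16 slope deg 2.4991276813752332 z at panel 0.08666889851007245 z at end 0.08329058858815125 [0.12659694 0.1651801 ] 0.0013871581902847121
```

```bash
python3 - <<'E'
from h import *
a=np.load("s22.npy").astype(int); b=ctrl.read_camera("scene").astype(int)
print("hang region change",abs(a-b)[250:345,225:345].mean())
t=np.load("t22.npy"); c=cam("top"); f=lambda p:np.array(p)/5+[110,60]-.4
P=plane(c,f([[453,307],[453,342],[165,297],[165,335]]),.175); print(P.round(3))
s=ctrl.get_state(); print(s["time"],s["contact_force"]); print(ctrl.sign_off())
E
```

```text
hang region change 1.79093567251462
[[0.582 0.057 0.175]
 [0.564 0.056 0.175]
 [0.586 0.198 0.175]
 [0.566 0.197 0.175]]
26.325 [1.36314422 0.37734559 0.84002269]
the job is handed in; nothing more can be done
None
```

The long arm hangs by itself from the upper pair of slots, but it droops about 3° and its plate does not sit flush against the panel. I identified it by its bar (137 mm visible, against 89 mm for the short one), put both hooks in, pressed the plate to the panel, pushed down (17 N the first time) and let go. The job was handed in at 26.3 s, with the gripper well clear.

**Engagement:** Both lips are down behind the panel. The bar's free end is at (0.573, 0.057), within 2 mm of where it should be.

**Not fully level:** The bar measures 3.4° nose-down. The same measurement reads 2.5° on the fixed arm, which I assume is level, so the figure is uncertain. The earlier triangulation, taken after the first release, put the free end at about 0.17 m high, where level is 0.185, so 4–6°.

**Plate not flush:** After release the plate's top tips about 4 mm off the panel, which fits the play between the 10 mm neck and the 6 mm panel. I regripped, pressed it flush and released a second time with almost no vertical load, and it settled the same way.

**Other items:** I did not touch the short arm, the blue look-alike or anything else. The highest reading at the wrist was about 25 N.

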